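# Put the loupe away in its flush-lidded instrument case

### The arm

A 7-joint arm with a two-finger parallel gripper is mounted at the origin on a cart in front of the work surface, level with it; the furniture and walls round the work are solid. World frame = base frame: x ahead of the robot, y to its left, z up, the work surface at z = 0. Lengths are in m, angles in rad, forces in N, time in s.
With the tool pointing down it reaches from about 0.4 to 0.85 m from the base axis. Payload 10.4 kg.
Tool frame: the origin (TCP) lies at the very end of the fingers, on their centre line; the grasp point (between the pads) lies 19 mm behind it; z points along the fingers, y is the direction in which the jaws open and shut (so a half turn about z gives the same grasp; the last joint's range is limited). The gripper opens to 87 mm and grips with 3 to 60 N. Pads are 19 mm wide; open, the fingers measure 117 mm over their backs; the gripper's body (75 mm by 190 mm) begins 51 mm behind the grasp point.
Start: joints at [-1.334, 0.332, -0.065, 1.46, 0.022, 1.35, -0.088], TCP at [0.161, 0.604, 0.223] pointing down, gripper open.
Joint ranges: [-2.6, 2.6], [-0.5, 2.12], [-1.47, 1.34], [0.16, 2.42], [-1.27, 4.41], [0.06, 2.06], [-2.6, 2.6]. Speed limits (rad/s): [2.22, 2.22, 2.79, 2.79, 3.14, 3.14, 3.14].

### API

Orientations are given as a unit quaternion [x, y, z, w].
In Python, from bench import r, eyes, job gives the robot as it stands. The module is installed in compiled form; this text tells all that it offers.
- The arm moves only by the tool play_rows, never from a script. Its argument "motion" is a list of rows, each a list of 7 numbers: the shift along the tool's x, y, z as a fraction of full scale, then the turn, a rotation vector about the tool's x, y, z as a fraction of full scale, then the opening in per cent of the stroke, from 0 (shut) to 100 (fully open). A call has 1 to 5 rows; each row is the pose to reach, as a shift and turn from the pose commanded when the call began, along the tool's axes at that moment; what a row does not reach only later rows make up. Full scale, the value 1, is 0.2 m for a shift and 90 degrees for a turn. A row lasts 1/8 s, in which the tool goes at most 62.5 mm and 10.7 degrees, less where a joint would pass 70% of its speed; a pose out of reach is approached as far as the arm can. A call with a number of a shift or a turn outside -1 to 1 is refused whole. A call with a gripper value outside its range is refused whole. The fingers move at their own pace and stop on an object; "squeeze" is the grip in N (left out, the last holds). Time passes only in rows, so rows that repeat a pose let the fingers close. It gives the time, the measured TCP pose, the force and the opening at its end, in the units of the state.
- r.read_state(): the state, without advancing time (a new reading comes with each control period).
- eyes.camera(name): name is "side" or "top"; returns a dict with "image" (384x512x3 uint8, red, green, blue), "mtx" (3x3 intrinsics, pixels), "dist" ([k1, k2, p1, p2, k3] as OpenCV has them; the pictures are not rectified), "R" (3x3) and "t" (3): a world point X has camera coordinates R X + t. Camera axes: x right, y down, z forward; pixel columns grow to the right and rows downward; lengths in m; the calibration is good to about 2 mm. A picture is of the moment at which its call begins. There is no depth.
- job.close_job(): hands the job in, once; it reports no verdict.
Trained networks look in a picture, given as the dict that the camera call returned (one of the last four; its "shot" number tells which), for a name from the list of things; names that differ only in an ending like _2 or _b are one class to them, and where a whole thing is asked for, a point or a joint stands for the part that bears it (a point fixed in the world has none). Each returns a list of dicts, best first, with "p" (0 to 1); they miss things now and then, are a little off and sometimes report something else, mostly with a low value. They report only what shows in the picture. A call takes as long as a camera call. They do not tell look-alikes from the thing itself.
- eyes.regions_of(picture, label): "region" (384x512 bool, what is visible of it) and "xy" ([column, row] in pixels, amid what is visible of it).
- eyes.landmark_of(picture, label): "xy" ([column, row] in pixels: a listed point, or the origin of a listed thing).
The state is a dict: "time": time; "joint_positions": joint angles; "joint_vel": joint speeds; "joint_torque": joint torques, N m; "ee_pos": TCP position; "eef_rot": TCP orientation; "ft_force": force on the tool from outside, world axes, zero at the start; "torque": the same for the moment, N m; "width": finger opening in m.
Only numpy, scipy, OpenCV 4.12 (cv2) and the standard library are available. Lean on these libraries where they do the work, as an engineer would, in place of code of your own. Each camera call takes 0.05 s, during which the arm holds its last target. There are 200 camera calls.

### The job

Put the loupe back in its case and close the case again. Tip the flush lid up at the thumb notch, lift it off and lay it flat on the bench, stand the loupe upright in its pocket in the case, then put the lid back so that it sits fully home, flush in the rim all round. Leave the two coil units and the pin gauge on the bench where they are.

Things in the scene. Friction and masses are not known exactly. Their poses are not given: they have to be found in the camera images.
- case: fixed grey plastic case, 153 (x) x 81 (y) x 77 mm high. Origin: centre of its underside; front wall (-x) faces the robot. Rim 4 mm thick, top at z=77; inside it a rebate 145.5 x 73.5 mm; the lid's plate rests on its ledge at z=71. Below, the inside is 135 x 62 mm. Grey felt bed: floor z=22, pads to z=30, tweezers fixed along the +y wall below z=33
- case_notch (a point): point on the case's front face, middle of the thumb notch, level with the underside of the lid's plate (z=71 of the case). The notch is cut through the 9 mm front wall, 50 mm wide, from the rim's top down to z=34, so that a finger reaches in under the lid's front edge, which lies 7 mm behind this point
- loupe_pocket (a point): centre of the floor of the loupe's pocket: 46 mm along case x, 44 mm along case y, low pads (8 mm) at its two case-x ends, a low strip at +y, the wall of the case at -y. Mid-length of the case, 9 mm to its -y side; axes as the case's. Beyond the pads there is room for fingers along case x
- lid: loose drop-in lid, about 0.16 kg: aluminium plate 140 (x) x 68 (y) x 6 mm (z=11 to 17) over a black plug 11 mm high, x=-37 to +61, y=+-28.5. Origin: below the plate's centre, level with the plug's underside. Home: origin at z=60 of the case, top flush with the rim, under 3 mm play all round, so its sides cannot be gripped there. Either end may go to the front
- lid_front (a point): middle of the lower front (-x) edge of the lid's plate, the edge that shows in the thumb notch; the front 33 mm of the plate have free space below
- lid_top (a point): centre of the lid's upper face
- loupe: black eye loupe standing on the bench, left or right of the case; round, 38 mm in diameter, 35 mm high; origin: centre of its underside, z up. It goes into the case the same way up, wide eyepiece on top
- coil_left: dark blue potted coil unit, 23 x 28 x 22 mm, standing on the bench beyond the case, to its left; origin under its centre. To be left alone
- coil_right: dark blue potted coil unit, 23 x 28 x 22 mm, standing on the bench beyond the case, to its right; origin under its centre. To be left alone
- gauge: steel pin gauge block, 30 x 83 x 12 mm, lying on the bench on the other side of the case from the loupe; origin at its underside. To be left alone
Not all that is in view belongs to the job. Of the things shaped like the loupe, the black one is meant.

How it is judged:
By the outcome, as a careful person would: the job done as asked, in the order asked, and still so for the second after the job is handed in, with the robot touching nothing.
It also fails if it takes over 72 s, if anything falls off the work surface, if the arm or the gripper's body presses on something with over 40 N, if the wrist force passes 120 N, or if a joint passes its speed limit or range.

## Working session

There is one attempt and no reset: what is moved stays moved. The work goes in short steps, Python scripts to look and compute and a tool call to move; the robot and the scene stay as the last step left them, time stands still between calls to the robot, and variables do not carry over. Pictures are saved under pics/ and viewed, about 8 in all and at most 12, crops included, and the job is handed in when it is done.

Besides the shell and the picture viewer there is one more tool, called after "Emit:" in YAML: its name, and indented under it one key for each argument. play_rows: Moves the arm, as the interface text tells. Shift numbers are shares of 0.2 m and turn numbers shares of 90 degrees, none past 1 either way. Its arguments: {"type":"object","properties":{"motion":{"type":"array","items":{"type":"array","items":{"type":"number"}}},"squeeze":{"type":"number"}},"required":["motion"]}

```bash
mkdir -p pics; cat > h.py <<'E'
import numpy as np, cv2
from bench import r, eyes, job
from scipy.spatial.transform import Rotation as Ro
def proj(c,P):
    return cv2.projectPoints(np.atleast_2d(np.array(P,float)),cv2.Rodrigues(np.array(c['R']))[0],np.array(c['t'],float),np.array(c['mtx']),np.array(c['dist'],float))[0][:,0]
def ray(c,xy):
    u=cv2.undistortPoints(np.array([[xy]],float),np.array(c['mtx']),np.array(c['dist'],float))[0,0]
    R=np.array(c['R']);return -R.T@np.array(c['t']), R.T@np.array([u[0],u[1],1])
def onz(c,xy,z):
    o,d=ray(c,xy);return o+d*(z-o[2])/d[2]
def tri(c1,p1,c2,p2):
    A=[];b=[]
    for c,p in((c1,p1),(c2,p2)):
        o,d=ray(c,p);d=d/np.linalg.norm(d);M=np.eye(3)-np.outer(d,d);A.append(M);b.append(M@o)
    return np.linalg.lstsq(np.vstack(A),np.hstack(b),rcond=None)[0]
def save(im,n): cv2.imwrite('pics/'+n,cv2.cvtColor(im,cv2.COLOR_RGB2BGR))
E
python3 - <<'E'
from h import *
np.set_printoptions(precision=4,suppress=True)
s=r.read_state();print(s)
cs={n:eyes.camera(n) for n in('side','top')}
for n,c in cs.items():
    save(c['image'],n+'0.png');print(n,-np.array(c['R']).T@c['t'])
    for l in['case','case_notch','loupe_pocket','lid','lid_front','lid_top','loupe','coil_left','coil_right','gauge']:
        print(n,l,[(np.round(d['xy'],1),round(d['p'],2),onz(c,d['xy'],{'case_notch':.071,'lid_front':.071,'lid_top':.077,'lid':.06}.get(l,0))) for d in eyes.landmark_of(c,l)[:3]])
E
```

```text
{'time': 0.0, 'joint_positions': array([-1.3336,  0.3329, -0.0647,  1.4609,  0.0216,  1.3499, -0.0885]), 'joint_vel': array([-0.    ,  0.0008,  0.0003, -0.0012,  0.0004,  0.0001,  0.0002]), 'joint_torque': array([ -0.0003, -62.3251,   0.0246, -38.9902,  -0.0613,   0.0396,
         0.0002]), 'ee_pos': array([0.1604, 0.6036, 0.2217]), 'eef_rot': array([ 0.1295,  0.9916, -0.0007, -0.0001]), 'ft_force': array([-0.2562,  0.2682, -0.8098]), 'torque': array([-0.0235, -0.0409,  0.0151]), 'width': 0.08682511999290886}
side [ 0.3684 -0.7951  0.7549]
side case [(array([259.1, 219.9]), 0.91, array([0.6041, 0.0518, 0.    ]))]
side case_notch [(array([226.3, 197.1]), 0.89, array([0.5324, 0.0722, 0.071 ])), (array([293.4, 294.5]), 0.34, array([ 0.5828, -0.2479,  0.071 ]))]
side loupe_pocket [(array([259.7, 214.2]), 0.56, array([0.6115, 0.0717, 0.    ]))]
side lid [(array([258.6, 196.2]), 0.64, array([0.6082, 0.0665, 0.06  ]))]
side lid_front [(array([230.2, 198.1]), 0.55, array([0.5401, 0.0658, 0.071 ]))]
side lid_top [(array([261.1, 190.6]), 0.72, array([0.6139, 0.064 , 0.077 ]))]
side loupe [(arr
[... 918 characters left out ...]
[0.487 , 0.3721, 0.    ]))]
top lid [(array([254.3, 171.6]), 0.7, array([0.6045, 0.0657, 0.06  ]))]
top lid_front [(array([255.7, 194.9]), 0.95, array([0.5416, 0.0617, 0.071 ])), (array([348.6, 177.1]), 0.42, array([ 0.5903, -0.1836,  0.071 ]))]
top lid_top [(array([254.7, 168.9]), 0.93, array([0.6095, 0.0648, 0.077 ])), (array([217. , 135.2]), 0.22, array([0.6987, 0.165 , 0.077 ]))]
top loupe [(array([147.2, 216.2]), 0.68, array([0.4843, 0.3642, 0.    ])), (array([166.1, 186. ]), 0.49, array([0.5695, 0.3133, 0.    ]))]
top coil_left [(array([213.7, 136.2]), 0.56, array([0.7125, 0.1814, 0.    ]))]
top coil_right []
top gauge [(array([348.1, 175. ]), 0.57, array([ 0.6041, -0.1999,  0.    ]))]
```

```bash
python3 - <<'E'
import cv2
a=cv2.imread('pics/side0.png');b=cv2.imread('pics/top0.png')
cv2.imwrite('pics/a.png',cv2.resize(a[120:340,130:420],None,fx=2.7,fy=2.7,interpolation=3))
cv2.imwrite('pics/b.png',cv2.resize(b[90:270,110:400],None,fx=2.7,fy=2.7,interpolation=3))
E
```

```text
(no output)
```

View pics/a.png

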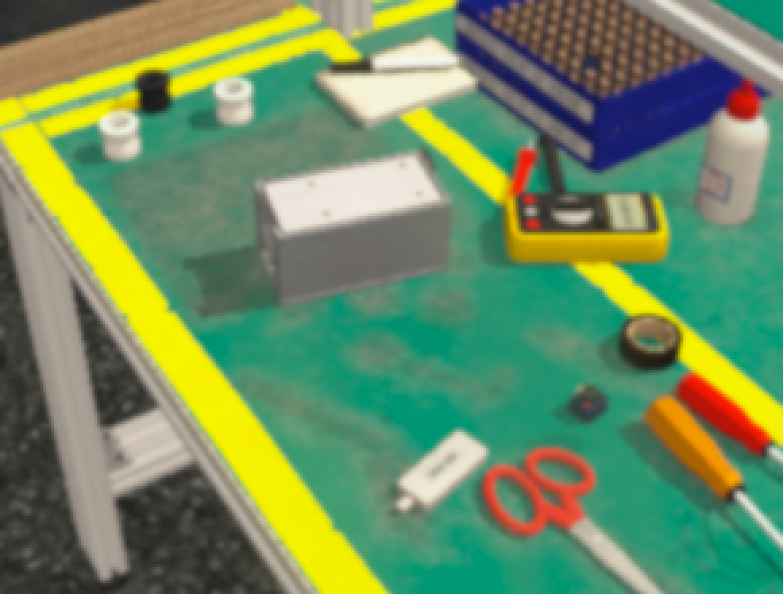

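View pics/b.png

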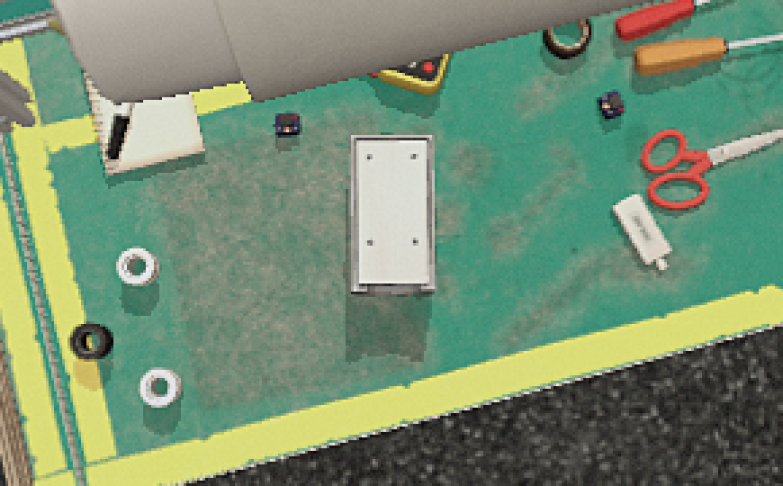

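```bash
python3 - <<'E'
import cv2,numpy as np
a=cv2.imread('pics/side0.png');b=cv2.imread('pics/top0.png')
cv2.imwrite('pics/c.png',cv2.resize(np.hstack([a,b]),(800,300),interpolation=3))
E
```

```text
(no output)
```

View pics/c.png

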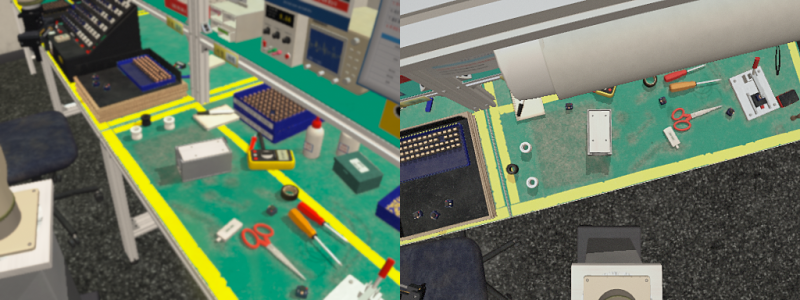

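```bash
python3 - <<'E'
from h import *
np.set_printoptions(precision=4,suppress=True)
cs={n:eyes.camera(n) for n in('side','top')}
L={}
for n,c in cs.items():
    for l in['case','lid','loupe','gauge']:
        for i,d in enumerate(eyes.regions_of(c,l)[:4]):
            m=d['region'];g=c['image'][m].mean();rc=cv2.minAreaRect(np.argwhere(m)[:,::-1].astype(np.float32))
            z={'case':.077,'lid':.077}.get(l,0.03 if l=='loupe' else .012)
            print(n,l,round(d['p'],2),d['xy'],'grey',round(g),m.sum(),'rect',[onz(c,p,z)[:2].round(3).tolist() for p in cv2.boxPoints(rc)], onz(c,d['xy'],z))
            L[n,l,i]=d['xy']
    print(np.array(c['R']))
E
```

```text
side case 0.77 [257.9, 215.7] grey 113 1996 rect [[0.526, 0.104], [0.705, 0.108], [0.667, -0.06], [0.509, -0.058]] [ 0.5815 -0.0204  0.077 ]
side case 0.35 [257.6, 188.1] grey 224 1082 rect [[0.54, 0.098], [0.695, 0.099], [0.678, 0.027], [0.531, 0.027]] [0.6088 0.0758 0.077 ]
side lid 0.58 [260.9, 191.1] grey 225 1077 rect [[0.541, 0.097], [0.692, 0.1], [0.676, 0.029], [0.533, 0.028]] [0.6129 0.0623 0.077 ]
side loupe 0.67 [185.7, 154.2] grey 59 210 rect [[0.471, 0.401], [0.509, 0.388], [0.495, 0.307], [0.458, 0.319]] [0.4787 0.3476 0.03  ]
side loupe 0.65 [214.1, 159.0] grey 193 214 rect [[0.547, 0.359], [0.582, 0.348], [0.563, 0.264], [0.53, 0.275]] [0.5492 0.2993 0.03  ]
side loupe 0.61 [171.8, 170.5] grey 201 191 rect [[0.427, 0.329], [0.458, 0.319], [0.446, 0.239], [0.416, 0.249]] [0.4301 0.2799 0.03  ]
side gauge 0.61 [291.3, 292.5] grey 204 486 rect [[0.557, -0.205], [0.631, -0.163], [0.639, -0.198], [0.566, -0.238]] [ 0.599  -0.1946  0.012 ]
[[ 0.9603 -0.2783 -0.0192]
 [-0.1834 -0.5778 -0.7953]
 [ 0.2102  0.7672 -0.6059]]
top case 0.86 [267.8, 178.3] grey 138 483 rect [[0.686, 0.104], [0.687, 0.022], [0.528, 0.022], [0.528, 0.103]] [0.585  0.0303 0.077 ]
top lid 0.65 [255.6, 170.6] grey 215 1296 rect [[0.678, 0.1], [0.681, 0.033], [0.544, 0.028], [0.541, 0.095]] [0.605  0.0624 0.077 ]
top loupe 0.63 [167.7, 229.3] grey 194 154 rect [[0.455, 0.315], [0.456, 0.277], [0.421, 0.276], [0.42, 0.314]] [0.4491 0.2993 0.03  ]
top loupe 0.46 [141.3, 217.2] grey 69 195 rect [[0.501, 0.39], [0.501, 0.346], [0.466, 0.345], [0.465, 0.389]] [0.4812 0.3722 0.03  ]
top loupe 0.45 [162.1, 191.3] grey 182 172 rect [[0.578, 0.343], [0.578, 0.302], [0.542, 0.301], [0.542, 0.342]] [0.5523 0.3172 0.03  ]
top gauge 0.55 [350.1, 175.2] grey 199 302 rect [[0.628, -0.163], [0.644, -0.191], [0.573, -0.232], [0.557, -0.204]] [ 0.6022 -0.2026  0.012 ]
[[ 0.0064 -1.      0.0037]
 [-0.9959 -0.0067 -0.0899]
 [ 0.0899 -0.0031 -0.9959]]
```

```bash
cat >> h.py <<'E'
def Rt(pitch,yaw=0.):
    # pitch: deg below horizontal of tool z (90=down); jaws in x-z plane of yaw frame; tool x = +y
    a=np.radians(pitch);z=np.array([np.cos(a),0,-np.sin(a)]);x=np.array([0,1.,0]);y=np.cross(z,x)
    return Ro.from_euler('z',yaw,degrees=True)*Ro.from_matrix(np.c_[x,y,z])
def plan(tg,step=.045,ang=9.5,start=None):
    """tg: list of (pos,Rot,open%,hold rows). prints calls of <=5 rows"""
    if start is None:
        s=r.read_state();start=(np.array(s['ee_pos']),Ro.from_quat(s['eef_rot']))
    p,q=start;seq=[]
    for pos,rot,o,h in tg:
        pos=np.array(pos,float);dv=(q.inv()*rot).as_rotvec();n=max(1,int(np.ceil(max(np.linalg.norm(pos-p)/step,np.degrees(np.linalg.norm(dv))/ang))))
        for i in range(1,n+1): seq.append((p+(pos-p)*i/n,q*Ro.from_rotvec(dv*i/n),o))
        seq+= [(pos,rot,o)]*h; p,q=pos,rot
    b,br=start
    for k in range(0,len(seq),5):
        ch=seq[k:k+5]
        print([[round(float(v),3) for v in list(br.inv().apply(a-b)/.2)+list((br.inv()*c).as_rotvec()/(np.pi/2))]+[o] for a,c,o in ch])
        # rounded end pose becomes next start
        v=np.round(br.inv().apply(ch[-1][0]-b)/.2,3)*.2;w=np.round((br.inv()*ch[-1][1]).as_rotvec()/(np.pi/2),3)*np.pi/2
        b=b+br.apply(v);br=br*Ro.from_rotvec(w)
def st():
    s=r.read_state();print('t',round(s['time'],2),'p',np.round(s['ee_pos'],4),'rot',Ro.from_quat(s['eef_rot']).as_matrix().round(3)[:,2],'yawx',Ro.from_quat(s['eef_rot']).as_matrix().round(3)[:,0],'F',np.round(s['ft_force'],1),'T',np.round(s['torque'],2),'w',round(s['width'],4));return s
E
cat > fit.py <<'E'
from h import *
from scipy.optimize import minimize
def rect(x,y,yaw,lx,ly,z):
    P=np.array([[a*lx/2,b*ly/2,0] for a,b in((-1,-1),(1,-1),(1,1),(-1,1))]);return Ro.from_euler('z',yaw,degrees=True).apply(P)+[x,y,z]
def fitrect(cs,masks,x0,lx,ly,z):
    # sub-pixel soft IoU at 4x
    big=[cv2.resize(m.astype(np.uint8),None,fx=4,fy=4,interpolation=0).astype(bool) for m in masks]
    def f(v):
        s=0
        for c,m in zip(cs,big):
            im=np.zeros(m.shape,np.uint8);cv2.fillPoly(im,[np.round(((proj(c,rect(*v,lx,ly,z))+.5)*4-.5)*16).astype(np.int32)],1,shift=4)
            im=im>0;s+=1-(im&m).sum()/(im|m).sum()
        return s
    best=minimize(f,x0,method='Nelder-Mead',options=dict(initial_simplex=np.array(x0)+np.array([[0,0,0],[.008,0,0],[0,.008,0],[0,0,4]])))
    return best.x,best.fun
E
python3 - <<'E'
from fit import *
cs=[eyes.camera(n) for n in('side','top')]
ms=[eyes.regions_of(c,'lid')[0]['region'] for c in cs]
for i in([0],[1],[0,1]):
    print(i,fitrect([cs[k] for k in i],[ms[k] for k in i],[.61,.064,0],.140,.068,.077))
E
```

```text
Traceback (most recent call last):
IndexError: list index out of range
```

```bash
cat >> h.py <<'E'
def region(n,l,tries=5):
    for _ in range(tries):
        c=eyes.camera(n);d=eyes.regions_of(c,l)
        if d: return c,d[0]
    return None,None
E
python3 - <<'E'
from fit import *
cs,ms=[],[]
for n in('side','top','top'):
    c,d=region(n,'lid');print(n,d['p'],d['region'].sum());cs.append(c);ms.append(d['region'])
for i in([0],[1],[2],[0,1,2]):
    print(i,fitrect([cs[k] for k in i],[ms[k] for k in i],[.61,.064,0],.140,.068,.077))
# plan with front face / pre-pose
yaw=1.0;C=np.array([.610,.064]);R=Rt(55,yaw);e=Ro.from_euler('z',yaw,degrees=True)
def tcp(u,z,w):  # inner lower tip at u behind the front face
    t=np.r_[C,0]+e.apply([u-.0765,0,0])+[0,0,z];return t+R.apply([0,w/2,0])
pre=tcp(.017-.0574,.050+.0819,.052)
print(pre);plan([([.35,.35,.28],R,60,0),(pre+[0,0,.05],R,60,1)])
E
```

```text
side 0.83 1148
top 0.72 1389
top 0.79 1367
[0] (array([0.60959408, 0.06349227, 0.70989401]), np.float64(0.0531419284940412))
[1] (array([0.61201636, 0.06424666, 1.70171671]), np.float64(0.03558498896247242))
[2] (array([0.61235495, 0.06401425, 1.67651112]), np.float64(0.02749002197407957))
[0, 1, 2] (array([0.61131518, 0.0637538 , 1.45041582]), np.float64(0.14181084346572315))
[0.51441251 0.06233151 0.14681299]
[[-0.138, -0.109, -0.032, -0.037, -0.028, 0.088, 60], [-0.276, -0.219, -0.064, -0.074, -0.056, 0.177, 60], [-0.414, -0.328, -0.096, -0.111, -0.084, 0.265, 60], [-0.552, -0.437, -0.128, -0.148, -0.112, 0.354, 60], [-0.69, -0.547, -0.16, -0.185, -0.139, 0.442, 60]]
[[-0.178, 0.013, -0.01, -0.037, -0.029, 0.089, 60], [-0.356, 0.026, -0.02, -0.074, -0.056, 0.177, 60], [-0.534, 0.039, -0.031, -0.111, -0.084, 0.266, 60], [-0.712, 0.051, -0.041, -0.148, -0.112, 0.354, 60], [-0.913, 0.013, 0.022, -0.148, -0.112, 0.354, 60]]
[[-0.181, 0.051, 0.1, 0.0, -0.0, 0.0, 60], [-0.363, 0.103, 0.2, 0.0, -0.0, 0.0, 60], [-0.545, 0.155, 0.299, 0.0, -0.0, 0.0, 60], [-0.726, 0.207, 0.399, 0.0, -0.0, 0.0, 60], [-0.908, 0.258, 0.499, 0.0, -0.0, 0.0, 60]]
[[-0.181, 0.052, 0.099, 0.0, -0.0, 0.0, 60], [-0.363, 0.104, 0.199, 0.0, -0.0, 0.0, 60], [-0.363, 0.104, 0.199, 0.0, -0.0, 0.0, 60]]
```

Emit:
play_rows:
  motion:
    - [-0.138,-0.109,-0.032,-0.037,-0.028,0.088,60]
    - [-0.276,-0.219,-0.064,-0.074,-0.056,0.177,60]
    - [-0.414,-0.328,-0.096,-0.111,-0.084,0.265,60]
    - [-0.552,-0.437,-0.128,-0.148,-0.112,0.354,60]
    - [-0.69,-0.547,-0.16,-0.185,-0.139,0.442,60]

```text
time: 2.72
ee_pos: [0.2664, 0.4619, 0.2551]
eef_rot: [0.457, 0.871, 0.128, 0.124]
ft_force: [-0.1, -0.2, -0.0]
width: 0.0535
```

Emit:
play_rows:
  motion:
    - [-0.178,0.013,-0.01,-0.037,-0.029,0.089,60]
    - [-0.356,0.026,-0.02,-0.074,-0.056,0.177,60]
    - [-0.534,0.039,-0.031,-0.111,-0.084,0.266,60]
    - [-0.712,0.051,-0.041,-0.148,-0.112,0.354,60]
    - [-0.913,0.013,0.022,-0.148,-0.112,0.354,60]

```text
time: 3.35
ee_pos: [0.3706, 0.3144, 0.2704]
eef_rot: [0.668, 0.68, 0.216, 0.211]
ft_force: [0.9, 0.4, 0.7]
width: 0.0521
```

Emit:
play_rows:
  motion:
    - [-0.181,0.051,0.1,0,0,0,60]
    - [-0.363,0.103,0.2,0,0,0,60]
    - [-0.545,0.155,0.299,0,0,0,60]
    - [-0.726,0.207,0.399,0,0,0,60]
    - [-0.726,0.207,0.399,0,0,0,60]

```text
time: 3.98
ee_pos: [0.4533, 0.1675, 0.2273]
eef_rot: [0.67, 0.679, 0.214, 0.21]
ft_force: [-1.4, -0.1, 0.6]
width: 0.0523
```

```bash
cat > c1.py <<'E'
from h import *
yaw=1.4;C=np.array([.611,.0638]);e=Ro.from_euler('z',yaw,degrees=True);R=Rt(55,yaw)
def tcp(u,z,w,R=R):  # inner lower tip at u behind the front face
    t=np.r_[C,0]+e.apply([u-.0765,0,0])+[0,0,z];return t+R.apply([0,w/2,0])
E
python3 - <<'E'
from c1 import *
s=st();print(s['joint_positions'].round(2),R.as_matrix().round(3))
plan([(tcp(.017-.0574,.132,.052),R,60,2)])
E
```

```text
t 3.98 p [0.4533 0.1675 0.2273] rot [ 0.573  0.009 -0.82 ] yawx [-0.013  1.     0.001] F [-1.4 -0.1  0.6] T [-0.05  0.69  0.06] w 0.0523
[-1.09 -0.43  0.28  2.29  0.69  0.92 -1.13] [[-0.024  0.819  0.573]
 [ 1.     0.02   0.014]
 [-0.     0.574 -0.819]]
[[-0.134, 0.005, 0.126, -0.0, 0.001, -0.002, 60], [-0.267, 0.009, 0.251, -0.0, 0.002, -0.003, 60], [-0.401, 0.014, 0.377, -0.0, 0.003, -0.005, 60], [-0.535, 0.019, 0.503, -0.001, 0.003, -0.006, 60], [-0.535, 0.019, 0.503, -0.001, 0.003, -0.006, 60]]
[[0.0, -0.0, -0.0, 0.0, 0.001, -0.0, 60]]
```

Emit:
play_rows:
  motion:
    - [-0.134,0.005,0.126,0,0.001,-0.002,60]
    - [-0.267,0.009,0.251,0,0.002,-0.003,60]
    - [-0.401,0.014,0.377,0,0.003,-0.005,60]
    - [-0.535,0.019,0.503,-0.001,0.003,-0.006,60]
    - [-0.535,0.019,0.503,-0.001,0.003,-0.006,60]

```text
time: 4.6
ee_pos: [0.5154, 0.0631, 0.1468]
eef_rot: [0.666, 0.683, 0.215, 0.211]
ft_force: [0.1, -0.9, 0.4]
width: 0.052
```

Emit:
play_rows:
  motion:
    - [0,0,0,0,0,0,60]

```text
time: 4.72
ee_pos: [0.5156, 0.0655, 0.1484]
eef_rot: [0.664, 0.684, 0.216, 0.211]
ft_force: [-0.4, -0.4, 0.2]
width: 0.0523
```

```bash
python3 - <<'E'
from c1 import *
s=st();print(s['joint_positions'].round(2),tcp(.017-.0574,.132,.052))
plan([(tcp(.017,.050,.052),R,60,2)],step=.03)
cs=[eyes.camera(n) for n in('side','top')]
ims=[]
for c in cs:
    # model: finger lower inner tip now
    t=np.array(s['ee_pos'])+Ro.from_quat(s['eef_rot']).apply([0,-.026,0]);t2=np.array(s['ee_pos'])+Ro.from_quat(s['eef_rot']).apply([0,.026,0])
    im=c['image'].copy();p=proj(c,[t,t2,np.r_[C,0]+e.apply([-.07,.0,.071])]);print(p.round(1))
    x,y=p[2].astype(int);ims.append(cv2.resize(im[max(0,y-85):y+55,x-60:x+100],None,fx=2.4,fy=2.4,interpolation=cv2.INTER_CUBIC))
save(np.hstack(ims),'d.png')
E
```

```text
t 4.72 p [0.5156 0.0655 0.1484] rot [ 0.575  0.016 -0.818] yawx [-0.029  1.    -0.001] F [-0.4 -0.4  0.2] T [-0.08  0.73  0.02] w 0.0523
[-1.01 -0.34  0.6   2.38  0.77  0.58 -0.9 ] [0.51542649 0.06146423 0.14691299]
[[-0.005, -0.002, 0.126, 0.0, -0.0, 0.001, 60], [-0.011, -0.003, 0.253, 0.001, -0.001, 0.001, 60], [-0.016, -0.005, 0.379, 0.001, -0.001, 0.002, 60], [-0.021, -0.007, 0.506, 0.002, -0.001, 0.003, 60], [-0.021, -0.007, 0.506, 0.002, -0.001, 0.003, 60]]
[[-0.0, 0.0, -0.0, -0.0, -0.0, -0.0, 60]]
[[208.6 179.9]
 [226.5 165. ]
 [231.  199. ]]
[[254.5 212.5]
 [254.2 194.4]
 [255.5 195.1]]
```

View pics/d.png

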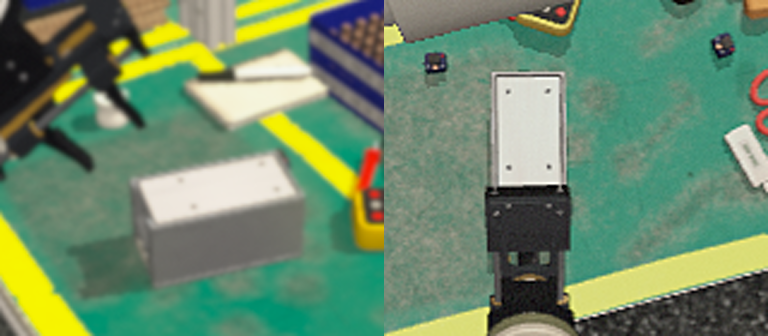

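Emit:
play_rows:
  motion:
    - [-0.005,-0.002,0.126,0,0,0.001,60]
    - [-0.011,-0.003,0.253,0,0,0.001,60]
    - [-0.016,-0.005,0.379,0,0,0.002,60]
    - [-0.021,-0.007,0.506,0,0,0.003,60]
    - [-0.021,-0.007,0.506,0,0,0.003,60]

```text
time: 5.45
ee_pos: [0.5726, 0.0621, 0.0632]
eef_rot: [0.666, 0.683, 0.215, 0.21]
ft_force: [-0.0, 0.2, 0.1]
width: 0.0524
```

Emit:
play_rows:
  motion:
    - [0,0,0,0,0,0,60]

```text
time: 5.58
ee_pos: [0.5724, 0.0623, 0.0647]
eef_rot: [0.666, 0.682, 0.216, 0.21]
ft_force: [0.2, -0.5, 1.0]
width: 0.0522
```

```bash
python3 - <<'E'
from c1 import *
s=st();print(s['joint_positions'].round(2),tcp(.017,.05,.052))
# arc about rear lower edge; edge touches inner surface s behind tip
sback=.024;P=np.array([.149,.071])
seq=[]
for t in (0,6,12,18,24,30,36,42,48,52):
    a=np.radians(t);ed=P+.140*np.array([-np.cos(a),np.sin(a)])
    tip=ed+sback*np.array([np.cos(np.radians(55)),-np.sin(np.radians(55))])
    p=tcp(tip[0],tip[1],.052);print(t,tip.round(4),p.round(4));seq.append((p,R,60,1 if t==0 else 0))
plan(seq,step=.02)
E
```

```text
t 5.58 p [0.5724 0.0623 0.0647] rot [ 0.575  0.016 -0.818] yawx [-0.025  1.     0.002] F [ 0.2 -0.5  1. ] T [-0.16  0.73  0.04] w 0.0522
[-1.04  0.06  0.8   2.34  0.5   0.18 -0.7 ] [0.57280936 0.06286664 0.06491299]
0 [0.0228 0.0513] [0.5786 0.063  0.0663]
6 [0.0235 0.066 ] [0.5793 0.063  0.0809]
12 [0.0258 0.0804] [0.5816 0.0631 0.0954]
18 [0.0296 0.0946] [0.5854 0.0632 0.1095]
24 [0.0349 0.1083] [0.5907 0.0633 0.1232]
30 [0.0415 0.1213] [0.5973 0.0635 0.1363]
36 [0.0495 0.1336] [0.6053 0.0637 0.1485]
42 [0.0587 0.145 ] [0.6145 0.0639 0.1599]
48 [0.0691 0.1554] [0.6249 0.0641 0.1703]
52 [0.0766 0.1617] [0.6324 0.0643 0.1766]
[[0.003, 0.03, 0.011, 0.001, -0.001, -0.0, 60], [0.003, 0.03, 0.011, 0.001, -0.001, -0.0, 60], [0.003, 0.075, -0.046, 0.001, -0.001, -0.0, 60], [0.003, 0.126, -0.099, 0.001, -0.001, -0.0, 60], [0.003, 0.182, -0.146, 0.001, -0.001, -0.0, 60]]
[[-0.0, 0.061, -0.041, 0.0, -0.0, -0.0, 60], [-0.0, 0.126, -0.075, 0.0, -0.0, -0.0, 60], [0.0, 0.194, -0.103, 0.0, -0.0, -0.0, 60], [0.0, 0.264, -0.123, 0.0, -0.0, -0.0, 60], [0.0, 0.336, -0.136, 0.0, -0.0, -0.0, 60]]
[[0.0, 0.049, -0.004, 0.0, -0.0, -0.0, 60]]
```

Emit:
play_rows:
  motion:
    - [0.003,0.03,-0.03,0,0,0,60]
    - [0.003,0.067,-0.051,0,0,0,60]
    - [0.003,0.118,-0.105,0,0,0,60]
    - [0.003,0.174,-0.152,0,0,0,60]
    - [0.003,0.174,-0.152,0,0,0,60]

```text
time: 6.2
ee_pos: [0.5842, 0.0629, 0.1108]
eef_rot: [0.666, 0.682, 0.218, 0.21]
ft_force: [-1.6, -1.3, -0.6]
width: 0.0524
```

```bash
python3 - <<'E'
from c1 import *
s=st()
c=eyes.camera('side');x,y=240,190;save(cv2.resize(c['image'][100:260,150:350],None,fx=3,fy=3,interpolation=cv2.INTER_CUBIC),'e.png')
E
```

```text
t 6.2 p [0.5842 0.0629 0.1108] rot [ 0.576  0.017 -0.817] yawx [-0.024  1.     0.004] F [-1.6 -1.3 -0.6] T [-0.16  1.1   0.01] w 0.0524
```

View pics/e.png

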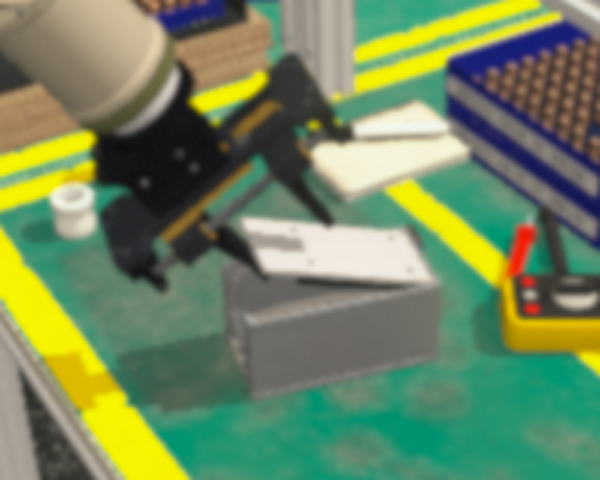

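Emit:
play_rows:
  motion:
    - [0,0.061,-0.041,0,0,0,60]
    - [0,0.126,-0.075,0,0,0,60]
    - [0,0.194,-0.103,0,0,0,60]
    - [0,0.264,-0.123,0,0,0,60]
    - [0,0.336,-0.136,0,0,0,60]

```text
time: 6.88
ee_pos: [0.6238, 0.0635, 0.171]
eef_rot: [0.666, 0.682, 0.217, 0.21]
ft_force: [-0.1, 0.5, -0.3]
width: 0.0517
```

Emit:
play_rows:
  motion:
    - [0,0.02,0,0,0,0,60]
    - [0,0.02,0,0,0,0,60]

```text
time: 7.12
ee_pos: [0.6263, 0.0634, 0.1722]
eef_rot: [0.666, 0.682, 0.216, 0.21]
ft_force: [-1.1, 0.7, -0.7]
width: 0.0522
```

```bash
python3 - <<'E'
from c1 import *
s=st();print(s['joint_positions'].round(2))
c=eyes.camera('side');save(cv2.resize(c['image'][100:260,150:350],None,fx=3,fy=3,interpolation=cv2.INTER_CUBIC),'f.png')
E
```

```text
t 7.12 p [0.6263 0.0634 0.1722] rot [ 0.575  0.015 -0.818] yawx [-0.024  1.     0.001] F [-1.1  0.7 -0.7] T [-0.15  0.92  0.03] w 0.0522
[-1.09 -0.05  0.85  2.13  0.35  0.47 -0.48]
```

View pics/f.png

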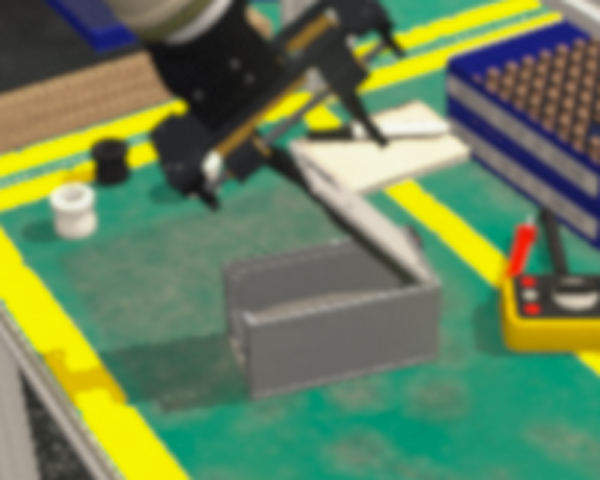

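Emit:
play_rows:
  motion:
    - [0,-0.02,0,0,0,0,49]
    - [0,-0.045,0,0,0,0,38]
    - [0,-0.07,0,0,0,0,27]
    - [0,-0.09,0,0,0,0,16]
    - [0,-0.105,0,0,0,0,5]
  squeeze: 45

```text
time: 7.8
ee_pos: [0.6088, 0.063, 0.1601]
eef_rot: [0.666, 0.682, 0.216, 0.21]
ft_force: [-0.7, -0.2, 0.5]
width: 0.0121
```

Emit:
play_rows:
  motion:
    - [0,0,0,0,0,0,0]
    - [0,0,0,0,0,0,0]
    - [0,0,0,0,0,0,0]

```text
time: 8.18
ee_pos: [0.6102, 0.0633, 0.1614]
eef_rot: [0.666, 0.682, 0.217, 0.211]
ft_force: [1.0, -0.2, 7.3]
width: 0.0061
```

```bash
python3 - <<'E'
from c1 import *
s=st();print(s['joint_positions'].round(2))
c=eyes.camera('side');save(cv2.resize(c['image'][80:260,150:350],None,fx=2.2,fy=2.2,interpolation=cv2.INTER_CUBIC),'g.png')
E
```

```text
t 8.18 p [0.6102 0.0633 0.1614] rot [ 0.577  0.016 -0.817] yawx [-0.024  1.     0.002] F [ 1.  -0.2  7.3] T [-0.18 -0.88 -0.08] w 0.0061
[-1.08 -0.08  0.81  2.18  0.44  0.45 -0.56]
```

View pics/g.png

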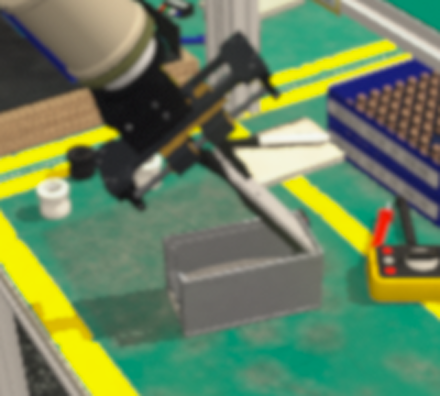

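```bash
python3 - <<'E'
from c1 import *
plan([([.595,.0633,.200],R,0,0),([.595,.0633,.265],R,0,0),([.62,-.085,.255],R,0,0),([.635,-.085,.112],R,0,2)],step=.04)
E
```

```text
[[0.001, 0.025, -0.101, 0.001, -0.001, -0.0, 0], [0.002, 0.049, -0.201, 0.003, -0.001, -0.001, 0], [0.003, 0.143, -0.334, 0.003, -0.001, -0.001, 0], [0.003, 0.237, -0.467, 0.003, -0.001, -0.001, 0], [-0.183, 0.252, -0.441, 0.003, -0.001, -0.001, 0]]
[[-0.186, 0.014, 0.025, -0.0, -0.0, 0.0, 0], [-0.372, 0.029, 0.051, -0.0, -0.0, 0.0, 0], [-0.558, 0.044, 0.076, -0.0, -0.0, 0.0, 0], [-0.559, -0.043, 0.233, -0.0, -0.0, 0.0, 0], [-0.559, -0.13, 0.39, -0.0, -0.0, 0.0, 0]]
[[-0.001, -0.088, 0.158, -0.0, -0.0, 0.0, 0], [-0.001, -0.175, 0.315, -0.0, -0.0, 0.0, 0], [-0.001, -0.175, 0.315, -0.0, -0.0, 0.0, 0], [-0.001, -0.175, 0.315, -0.0, -0.0, 0.0, 0]]
```

Emit:
play_rows:
  motion:
    - [0.001,0.025,-0.101,0.001,-0.001,0,0]
    - [0.002,0.049,-0.201,0.003,-0.001,-0.001,0]
    - [0.003,0.143,-0.334,0.003,-0.001,-0.001,0]
    - [0.003,0.237,-0.467,0.003,-0.001,-0.001,0]
    - [-0.1,0.252,-0.441,0.003,-0.001,-0.001,0]

```text
time: 8.85
ee_pos: [0.6003, 0.0441, 0.2632]
eef_rot: [0.665, 0.684, 0.215, 0.209]
ft_force: [0.8, -0.2, -3.1]
width: 0.0059
```

```bash
python3 - <<'E'
from c1 import *
st()
plan([([.62,-.085,.255],R,0,0),([.635,-.085,.115],R,0,2)],step=.035)
E
```

```text
t 8.85 p [0.6003 0.0441 0.2632] rot [ 0.572  0.016 -0.82 ] yawx [-0.027  1.     0.001] F [ 0.8 -0.2 -3.1] T [-0.15  1.04  0.02] w 0.0059
[[-0.162, 0.011, 0.02, -0.0, -0.0, 0.0, 0], [-0.324, 0.022, 0.04, -0.0, -0.001, 0.001, 0], [-0.486, 0.032, 0.06, -0.001, -0.001, 0.001, 0], [-0.648, 0.043, 0.079, -0.001, -0.001, 0.001, 0], [-0.648, -0.025, 0.203, -0.001, -0.001, 0.001, 0]]
[[-0.001, -0.068, 0.123, 0.0, -0.0, 0.0, 0], [-0.001, -0.136, 0.246, 0.0, -0.0, 0.0, 0], [-0.001, -0.204, 0.37, 0.0, -0.0, 0.0, 0], [-0.002, -0.272, 0.493, 0.0, -0.0, 0.0, 0], [-0.002, -0.272, 0.493, 0.0, -0.0, 0.0, 0]]
[[0.0, 0.0, -0.0, 0.0, -0.0, 0.0, 0]]
```

Emit:
play_rows:
  motion:
    - [-0.162,0.011,0.02,0,0,0,0]
    - [-0.324,0.022,0.04,0,-0.001,0.001,0]
    - [-0.486,0.032,0.06,0,-0.001,0.001,0]
    - [-0.648,0.043,0.079,0,-0.001,0.001,0]
    - [-0.648,-0.025,0.203,0,-0.001,0.001,0]

```text
time: 9.48
ee_pos: [0.6225, -0.0896, 0.2254]
eef_rot: [0.669, 0.681, 0.214, 0.21]
ft_force: [-0.1, 1.4, -2.9]
width: 0.0052
```

Emit:
play_rows:
  motion:
    - [0,-0.068,0.123,0,0,0,0]
    - [0,-0.136,0.246,0,0,0,0]
    - [0,-0.204,0.37,0,0,0,0]
    - [0,-0.272,0.493,0,0,0,0]
    - [0,-0.272,0.493,0,0,0,0]

```text
time: 10.1
ee_pos: [0.6335, -0.0835, 0.1156]
eef_rot: [0.666, 0.684, 0.214, 0.208]
ft_force: [0.5, 1.6, -0.7]
width: 0.0056
```

```bash
python3 - <<'E'
from c1 import *
s=st();print(s['joint_positions'].round(2))
c=eyes.camera('side');print([(d['xy'],d['p']) for d in eyes.landmark_of(c,'lid')])
Rm=Ro.from_quat(s['eef_rot']);p=np.array(s['ee_pos'])
# model lid: front edge sb behind tip
for sb in(.018,.024,.03):
    print(sb,proj(c,[p+Rm.apply([0,0,-sb+.14]),p+Rm.apply([0,0,-sb+.07])]).round(1), (p+Rm.apply([0,0,-sb+.14])).round(4))
x,y=proj(c,[p])[0].astype(int);print(x,y)
save(cv2.resize(c['image'][y-90:y+70,x-80:x+90],None,fx=3.5,fy=3.5,interpolation=cv2.INTER_CUBIC),'i.png')
E
```

```text
t 10.1 p [ 0.6335 -0.0835  0.1156] rot [ 0.57   0.016 -0.822] yawx [-0.027  1.     0.001] F [ 0.5  1.6 -0.7] T [0.03 0.88 0.09] w 0.0056
[-0.91  0.18  1.1   2.15 -0.72  0.38  0.76]
[([293.7, 229.3], 0.74)]
0.018 [[318.8 243.3]
 [303.1 227.8]] [ 0.703  -0.0815  0.0154]
0.024 [[317.5 242. ]
 [301.7 226.4]] [ 0.6996 -0.0816  0.0203]
0.03 [[316.2 240.7]
 [300.3 225. ]] [ 0.6962 -0.0817  0.0252]
290 215
```

View pics/i.png

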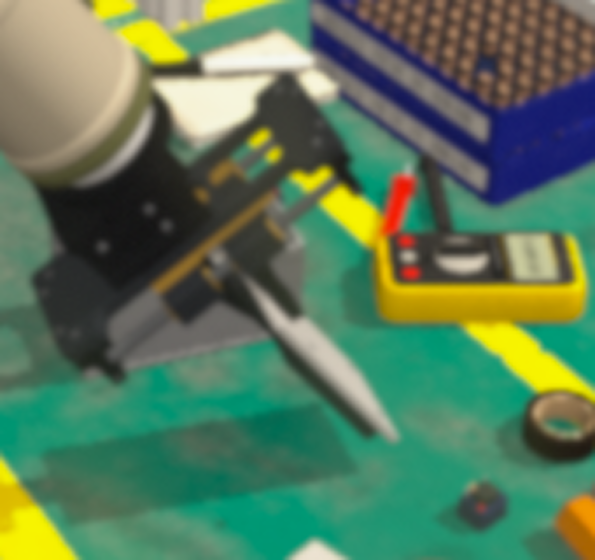

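Emit:
play_rows:
  motion:
    - [0,-0.017,0.025,0,0,0,0]
    - [0,-0.034,0.049,0,0,0,0]
    - [0,-0.04,0.057,0,0,0,0]
    - [0,-0.04,0.057,0,0,0,0]

```text
time: 10.7
ee_pos: [0.6335, -0.0843, 0.1034]
eef_rot: [0.666, 0.683, 0.215, 0.209]
ft_force: [-0.9, -0.1, -1.7]
width: 0.0056
```

Emit:
play_rows:
  motion:
    - [0,-0.006,0.008,0,0,0,0]
    - [0,-0.006,0.008,0,0,0,0]

```text
time: 10.95
ee_pos: [0.6335, -0.0845, 0.1012]
eef_rot: [0.666, 0.683, 0.214, 0.209]
ft_force: [0.3, 0.0, -1.9]
width: 0.0058
```

Emit:
play_rows:
  motion:
    - [0,-0.006,0.008,0,0,0,0]
    - [0,-0.006,0.008,0,0,0,0]

```text
time: 11.2
ee_pos: [0.6333, -0.0847, 0.0989]
eef_rot: [0.666, 0.683, 0.214, 0.209]
ft_force: [0.3, -0.1, -2.9]
width: 0.0057
```

Emit:
play_rows:
  motion:
    - [0,-0.009,0.012,0,0,0,0]
    - [0,-0.009,0.012,0,0,0,0]

```text
time: 11.45
ee_pos: [0.6331, -0.0847, 0.0958]
eef_rot: [0.666, 0.683, 0.214, 0.209]
ft_force: [-1.5, 0.2, -2.2]
width: 0.0054
```

Emit:
play_rows:
  motion:
    - [0,-0.009,0.012,0,0,0,0]
    - [0,-0.009,0.012,0,0,0,0]

```text
time: 11.7
ee_pos: [0.634, -0.0849, 0.0939]
eef_rot: [0.666, 0.683, 0.215, 0.209]
ft_force: [-0.2, 1.4, 2.8]
width: 0.0055
```

```bash
cat > lay.py <<'E'
from c1 import *
s=st();p0=np.array(s['ee_pos']);q0=Ro.from_quat(s['eef_rot'])
P=p0+q0.apply([0,0,.115]);P[2]=0;print('P',P)
def pose(t,sb,w,pit):
    R=Rt(pit,1.4);a=np.radians(t);E=P+e.apply([-.14*np.cos(a),0,.14*np.sin(a)])
    tip=E+R.apply([0,0,sb]);return tip+R.apply([0,w/2,0]),R
E
python3 - <<'E'
from lay import *
tg=[]
for i,(w,o,sb) in enumerate([(.014,16,.025),(.022,25,.025),(.030,34,.022),(.038,44,.018),(.046,53,.014),(.054,62,.012)]):
    tg.append((*pose(54.5,sb,w,55),o,0))
for t,pit in zip((48,42,36,30,24,18,13,9),(56,57,58,59,60,61,62,62)):
    tg.append((*pose(t,.011,.054,pit),62,1 if t==9 else 0))
for a in tg:print(a[0].round(4),a[2])
plan(tg,step=.02)
E
```

```text
t 11.7 p [ 0.634  -0.0849  0.0939] rot [ 0.572  0.015 -0.82 ] yawx [-0.025  1.     0.   ] F [-0.2  1.4  2.8] T [0.02 0.37 0.08] w 0.0055
P [ 0.69986288 -0.08317543  0.        ]
[ 0.6387 -0.0847  0.0975] 16
[ 0.6419 -0.0846  0.0998] 25
[ 0.6435 -0.0846  0.1046] 34
[ 0.6445 -0.0845  0.1101] 44
[ 0.6455 -0.0845  0.1157] 53
[ 0.6476 -0.0845  0.1196] 62
[ 0.6347 -0.0848  0.11  ] 62
[ 0.6245 -0.085   0.0992] 62
[ 0.6154 -0.0852  0.0873] 62
[ 0.6075 -0.0854  0.0745] 62
[ 0.6009 -0.0856  0.0609] 62
[ 0.5957 -0.0857  0.0467] 62
[ 0.5925 -0.0858  0.0345] 62
[ 0.5906 -0.0858  0.0249] 62
[[0.0, 0.029, -0.002, -0.001, -0.0, 0.0, 16], [0.0, 0.049, -0.002, -0.001, -0.0, 0.0, 25], [0.0, 0.069, -0.017, -0.001, -0.0, 0.0, 34], [0.0, 0.089, -0.037, -0.001, -0.0, 0.0, 44], [0.0, 0.109, -0.057, -0.001, -0.0, 0.0, 53]]
[[0.0, 0.02, -0.01, 0.0, -0.0, 0.0, 62], [0.0, -0.06, -0.007, 0.011, -0.0, 0.0, 62], [0.0, -0.133, 0.008, 0.022, -0.0, 0.0, 62], [0.0, -0.205, 0.03, 0.034, -0.0, 0.0, 62], [0.0, -0.274, 0.06, 0.045, -0.0, 0.0, 62]]
[[0.0, -0.063, 0.041, 0.011, -0.0, 0.0, 62], [0.0, -0.122, 0.089, 0.022, -0.0, 0.0, 62], [0.0, -0.167, 0.133, 0.033, -0.0, 0.0, 62], [0.0, -0.2, 0.169, 0.033, -0.0, 0.0, 62], [0.0, -0.2, 0.169, 0.033, -0.0, 0.0, 62]]
```

Emit:
play_rows:
  motion:
    - [0,0.02,0,0,0,0,16]
    - [0,0.045,-0.002,0,0,0,25]
    - [0,0.066,-0.017,0,0,0,34]
    - [0,0.087,-0.037,0,0,0,44]
    - [0,0.109,-0.057,0,0,0,53]

```text
time: 12.32
ee_pos: [0.6447, -0.0843, 0.1154]
eef_rot: [0.666, 0.683, 0.214, 0.209]
ft_force: [-0.0, 0.5, -0.4]
width: 0.0406
```

Emit:
play_rows:
  motion:
    - [0,0.02,-0.01,0,0,0,62]
    - [0,-0.06,-0.007,0.011,0,0,62]
    - [0,-0.133,0.008,0.022,0,0,62]
    - [0,-0.205,0.03,0.034,0,0,62]
    - [0,-0.274,0.06,0.045,0,0,62]

```text
time: 12.95
ee_pos: [0.6055, -0.0852, 0.0727]
eef_rot: [0.673, 0.691, 0.19, 0.184]
ft_force: [-0.7, 0.8, -0.1]
width: 0.054
```

```bash
python3 - <<'E'
from h import *
s=st();print(s['joint_positions'].round(2))
c=eyes.camera('side');p=np.array(s['ee_pos']);x,y=proj(c,[p])[0].astype(int)
save(cv2.resize(c['image'][y-90:y+70,x-80:x+90],None,fx=3,fy=3,interpolation=cv2.INTER_CUBIC),'j.png')
E
```

```text
t 12.95 p [ 0.6055 -0.0852  0.0727] rot [ 0.51   0.013 -0.86 ] yawx [-0.026  1.     0.001] F [-0.7  0.8 -0.1] T [-0.1   0.84  0.04] w 0.054
[-0.83  0.23  1.03  2.19 -0.79  0.4   0.83]
```

View pics/j.png

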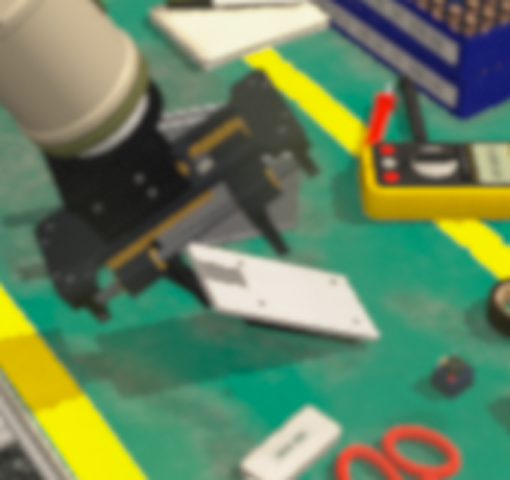

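Emit:
play_rows:
  motion:
    - [0,-0.063,0.041,0.011,0,0,62]
    - [0,-0.122,0.089,0.022,0,0,62]
    - [0,-0.167,0.133,0.033,0,0,62]
    - [0,-0.2,0.169,0.033,0,0,62]
    - [0,-0.2,0.169,0.033,0,0,62]

```text
time: 13.62
ee_pos: [0.5888, -0.086, 0.0234]
eef_rot: [0.678, 0.695, 0.171, 0.167]
ft_force: [-0.9, -0.0, -0.4]
width: 0.0538
```

Emit:
play_rows:
  motion:
    - [0,0,0,0,0,0,62]
    - [0,-0.044,-0.023,0,0,0,62]
    - [0,-0.088,-0.047,0,0,0,62]
    - [0,-0.15,-0.08,0,0,0,62]
    - [0,-0.15,-0.18,0,0,0,62]

```text
time: 14.25
ee_pos: [0.544, -0.0872, 0.0412]
eef_rot: [0.678, 0.695, 0.172, 0.167]
ft_force: [-0.1, -0.8, 0.7]
width: 0.0543
```

Emit:
play_rows:
  motion:
    - [0,0,-0.2,0,0,0,62]
    - [0,0,-0.4,0,0,0,62]

```text
time: 14.5
ee_pos: [0.5188, -0.069, 0.0678]
eef_rot: [0.675, 0.704, 0.174, 0.14]
ft_force: [-0.4, 0.6, -1.2]
width: 0.054
```

```bash
python3 - <<'E'
from fit import *
s=st();print(s['joint_positions'].round(2))
c1,d1=region('side','lid')
print(d1['p'],d1['region'].sum(),d1['xy'],onz(c1,d1['xy'],.017))
print(fitrect([c1],[d1['region']],[.63,-.085,1.4],.14,.068,.017))
c=eyes.camera('top')
im=np.hstack([cv2.resize(c1['image'][150:310,200:360],None,fx=2.4,fy=2.4,interpolation=2),cv2.resize(c['image'][90:250,200:360],None,fx=2.4,fy=2.4,interpolation=2)])
save(im,'k.png')
for n in('loupe_pocket','loupe','case'):
    for cc in(c1,c):
        print(n,[(d['xy'],round(d['p'],2),onz(cc,d['xy'],.022 if n=='loupe_pocket' else 0).round(4)) for d in eyes.landmark_of(cc,n)[:3]])
E
```

```text
t 14.5 p [ 0.5188 -0.069   0.0678] rot [ 0.432  0.057 -0.9  ] yawx [-0.051  0.998  0.039] F [-0.4  0.6 -1.2] T [-0.14  0.63  0.02] w 0.054
[-0.92 -0.07  1.05  2.32 -0.14  0.43  0.3 ]
0.83 1547 [284.7, 252.3] [ 0.62134672 -0.08721695  0.017     ]
(array([ 0.62492168, -0.08694477,  1.30206806]), np.float64(0.07785078932606782))
loupe_pocket [([258.8, 216.0], 0.94, array([0.6005, 0.0408, 0.022 ]))]
loupe_pocket [([256.3, 172.4], 0.69, array([0.607 , 0.0599, 0.022 ]))]
loupe [([216.2, 167.7], 0.78, array([0.5531, 0.2999, 0.    ])), ([290.7, 295.3], 0.31, array([ 0.5991, -0.1915,  0.    ])), ([286.3, 182.8], 0.26, array([0.7148, 0.1742, 0.    ]))]
loupe [([144.5, 216.8], 0.74, array([0.4826, 0.3717, 0.    ])), ([173.0, 230.2], 0.64, array([0.446 , 0.2908, 0.    ])), ([166.6, 189.7], 0.51, array([0.559 , 0.3116, 0.    ]))]
case [([259.2, 214.9], 0.8, array([0.6096, 0.0695, 0.    ]))]
case [([254.2, 172.1], 0.59, array([0.6105, 0.0656, 0.    ])), ([256.7, 198.5], 0.2, array([0.536 , 0.0581, 0.    ]))]
```

View pics/k.png

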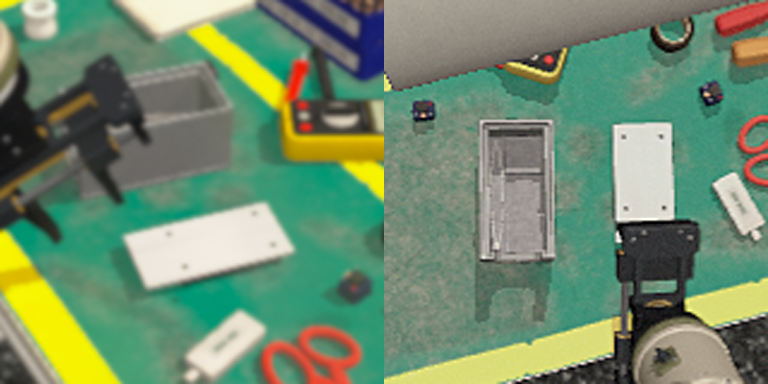

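```bash
cat > loup.py <<'E'
from fit import *
def hullmask(c,pts,shape):
    im=np.zeros((shape[0]*4,shape[1]*4),np.uint8);q=np.round((proj(c,pts)+.5)*4-.5).astype(np.int32);cv2.fillConvexPoly(im,cv2.convexHull(q),1);return im>0
def cyl(x,y,z=0):
    a=np.linspace(0,2*np.pi,40);ring=np.c_[x+.019*np.cos(a),y+.019*np.sin(a)]
    return np.vstack([np.c_[ring,np.full(40,z)],np.c_[ring,np.full(40,z+.035)]])
def box(x,y,yaw,a,b,h): return np.vstack([rect(x,y,yaw,a,b,0),rect(x,y,yaw,a,b,h)])
def fitpts(cs,ms,x0,fn,d):
    big=[cv2.resize(m.astype(np.uint8),None,fx=4,fy=4,interpolation=0).astype(bool) for m in ms]
    def f(v):
        return sum(1-(im&m).sum()/(im|m).sum() for im,m in((hullmask(c,fn(*v),(384,512)),m) for c,m in zip(cs,big)))
    x0=np.array(x0,float);b=minimize(f,x0,method='Nelder-Mead',options=dict(initial_simplex=np.vstack([x0,x0+np.diag(d)])));return b.x.round(4),round(b.fun,3)
E
python3 - <<'E'
from loup import *
cs=[eyes.camera(n) for n in('side','top')]
ims=[cv2.imread('pics/%s0.png'%n) for n in('side','top')]
ms=[]
for c,im in zip(cs,ims):
    w=hullmask(c,np.vstack([cyl(.483+a,.37+b) for a in(-.02,.02) for b in(-.02,.02)]),(384,512));w=cv2.resize(w.astype(np.uint8),(512,384),interpolation=0)>0
    m=w&(im.max(2)<75);n,l,s,_=cv2.connectedComponentsWithStats(m.astype(np.uint8));k=1+s[1:,4].argmax();m=l==k
    m=hull=cv2.fillConvexPoly(np.zeros((384,512),np.uint8),cv2.convexHull(np.argwhere(m)[:,::-1].astype(np.int32)),1)>0
    print(m.sum(),hullmask(c,cyl(.483,.37),(384,512)).sum()/16);ms.append(m)
for k in([0],[1],[0,1]):print(k,fitpts([cs[i] for i in k],[ms[i] for i in k],[.483,.369],cyl,[.008,.008]))
d=eyes.regions_of(cs[1],'case')
if d:
    m=d[0]['region'];m=cv2.fillConvexPoly(np.zeros((384,512),np.uint8),cv2.convexHull(np.argwhere(m)[:,::-1].astype(np.int32)),1)>0
    print('case top',d[0]['p'],fitpts([cs[1]],[m],[.611,.064,1.4],lambda x,y,w:box(x,y,w,.153,.081,.077),[.006,.006,3]))
st()
R=Rt(90,1.4)
plan([([.53,-.05,.2],R,75,0),([.50,.18,.25],R,75,0),([.4825,.3685,.16],R,75,1)],step=.05)
E
```

```text
155 223.75
170 203.6875
[0] (array([0.4842, 0.3729]), np.float64(0.303))
[1] (array([0.4846, 0.3692]), np.float64(0.159))
[0, 1] (array([0.4837, 0.3697]), np.float64(0.469))
case top 0.61 (array([0.6106, 0.0637, 0.6512]), np.float64(0.045))
t 15.1 p [ 0.5199 -0.0697  0.0677] rot [ 0.433  0.055 -0.9  ] yawx [-0.049  0.998  0.038] F [ 0.3 -0.2 -0.1] T [-0.16  0.56  0.01] w 0.0536
[[0.04, 0.112, -0.189, 0.095, -0.009, 0.003, 75], [0.081, 0.224, -0.378, 0.191, -0.018, 0.007, 75], [0.121, 0.336, -0.568, 0.286, -0.027, 0.01, 75], [0.354, 0.337, -0.613, 0.286, -0.027, 0.01, 75], [0.587, 0.338, -0.658, 0.286, -0.027, 0.01, 75]]
[[0.23, -0.024, -0.05, 0.0, 0.0, 0.0, 75], [0.461, -0.048, -0.1, 0.0, 0.0, 0.0, 75], [0.692, -0.073, -0.15, 0.0, 0.0, 0.0, 75], [0.881, -0.086, -0.06, 0.0, 0.0, 0.0, 75], [1.069, -0.098, 0.03, 0.0, 0.0, 0.0, 75]]
[[0.189, -0.013, 0.09, 0.0, 0.0, 0.0, 75], [0.378, -0.026, 0.18, 0.0, 0.0, 0.0, 75], [0.567, -0.039, 0.27, 0.0, 0.0, 0.0, 75], [0.567, -0.039, 0.27, 0.0, 0.0, 0.0, 75]]
```

Emit:
play_rows:
  motion:
    - [0.04,0.112,-0.189,0.095,-0.009,0.003,75]
    - [0.081,0.224,-0.378,0.191,-0.018,0.007,75]
    - [0.121,0.336,-0.568,0.286,-0.027,0.01,75]
    - [0.354,0.337,-0.613,0.286,-0.027,0.01,75]
    - [0.587,0.338,-0.658,0.286,-0.027,0.01,75]

```text
time: 15.72
ee_pos: [0.5185, 0.0432, 0.2204]
eef_rot: [0.698, 0.716, -0.0, 0.001]
ft_force: [1.0, 0.4, 0.3]
width: 0.0654
```

Emit:
play_rows:
  motion:
    - [0.23,-0.024,-0.05,0,0,0,75]
    - [0.461,-0.048,-0.1,0,0,0,75]
    - [0.692,-0.073,-0.15,0,0,0,75]
    - [0.85,-0.082,-0.1,0,0,0,75]
    - [0.85,-0.082,-0.1,0,0,0,75]

```text
time: 16.35
ee_pos: [0.4961, 0.2141, 0.2384]
eef_rot: [0.697, 0.717, -0.001, -0.0]
ft_force: [0.7, -0.0, -0.1]
width: 0.0654
```

```bash
python3 - <<'E'
from h import *
s=st();print(s['joint_positions'].round(2))
R=Rt(90,1.0)
plan([([.484,.370,.16],R,75,1)],step=.05)
plan([([.484,.370,.06],R,75,0),([.484,.370,.012],R,75,2)],step=.05,start=(np.array([.484,.370,.16]),R))
E
```

```text
t 16.35 p [0.4961 0.2141 0.2384] rot [-0.001 -0.001 -1.   ] yawx [-0.029  1.    -0.001] F [ 0.7 -0.  -0.1] T [-0.15  0.07  0.02] w 0.0654
[-1.2   0.16  0.8   1.7  -0.11  1.34 -0.36]
[[0.195, -0.009, 0.098, -0.0, 0.0, 0.002, 75], [0.391, -0.019, 0.196, -0.0, 0.0, 0.004, 75], [0.586, -0.028, 0.293, -0.001, 0.001, 0.006, 75], [0.782, -0.037, 0.391, -0.001, 0.001, 0.008, 75], [0.782, -0.037, 0.391, -0.001, 0.001, 0.008, 75]]
[[-0.0, -0.0, 0.25, 0.0, 0.0, 0.0, 75], [-0.0, -0.0, 0.5, 0.0, 0.0, 0.0, 75], [-0.0, -0.0, 0.74, 0.0, 0.0, 0.0, 75], [-0.0, -0.0, 0.74, 0.0, 0.0, 0.0, 75], [-0.0, -0.0, 0.74, 0.0, 0.0, 0.0, 75]]
```

Emit:
play_rows:
  motion:
    - [0.195,-0.009,0.098,0,0,0.002,75]
    - [0.391,-0.019,0.196,0,0,0.004,75]
    - [0.586,-0.028,0.293,0,0,0.006,75]
    - [0.782,-0.037,0.391,0,0,0.008,75]
    - [0.782,-0.037,0.391,0,0,0.008,75]

```text
time: 16.98
ee_pos: [0.4845, 0.3691, 0.1594]
eef_rot: [0.702, 0.713, -0.001, 0.0]
ft_force: [-0.6, -1.3, 0.0]
width: 0.0652
```

```bash
python3 - <<'E'
from loup import *
s=st();p=np.array(s['ee_pos']);q=Ro.from_quat(s['eef_rot'])
ims=[]
for n,o in(('side',(150,60)),('top',(95,150))):
    c=eyes.camera(n);im=c['image'].copy()
    for i,pt in enumerate(proj(c,[[.484,.370,0],[.484,.370,.035],p-[0,0,.14],p])):
        pass
    ims.append(cv2.resize(im[o[1]+0:o[1]+150,o[0]-30:o[0]+110],None,fx=2.8,fy=2.8,interpolation=2))
    print(n,proj(c,[[.484,.370,0],[.484,.370,.035],p]).round(1),[(d['xy'],round(d['p'],2)) for d in eyes.regions_of(c,'loupe')])
save(np.hstack(ims),'l.png')
plan([([.484,.370,.06],q,75,0),([.484,.370,.012],q,75,2)],step=.05)
E
```

```text
t 16.98 p [0.4845 0.3691 0.1594] rot [-0.002 -0.002 -1.   ] yawx [-0.016  1.    -0.002] F [-0.6 -1.3  0. ] T [-0.08  0.07 -0.03] w 0.0652
side [[187.4 158.7]
 [186.1 148.3]
 [181.5 108.8]] [([173.6, 170.5], 0.63), ([214.7, 159.3], 0.48), ([185.4, 152.9], 0.47)]
top [[145.1 216.3]
 [141.6 216.2]
 [127.5 215.5]] [([161.6, 189.1], 0.53), ([142.7, 216.3], 0.52), ([307.3, 166.6], 0.46)]
[[0.007, -0.005, 0.171, 0.001, -0.001, -0.001, 75], [0.013, -0.011, 0.342, 0.001, -0.001, -0.002, 75], [0.02, -0.016, 0.514, 0.002, -0.002, -0.004, 75], [0.02, -0.017, 0.754, 0.002, -0.002, -0.004, 75], [0.02, -0.017, 0.754, 0.002, -0.002, -0.004, 75]]
[[0.0, 0.0, -0.0, 0.0, 0.0, 0.0, 75]]
```

View pics/l.png

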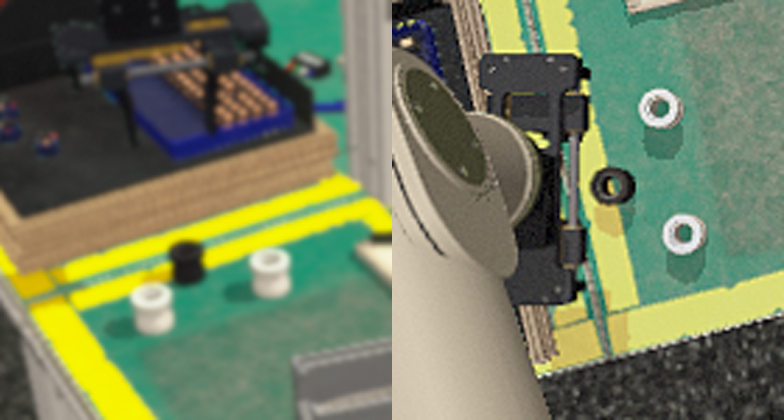

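Emit:
play_rows:
  motion:
    - [0.007,-0.005,0.171,0.001,-0.001,-0.001,75]
    - [0.013,-0.011,0.342,0.001,-0.001,-0.002,75]
    - [0.02,-0.016,0.514,0.002,-0.002,-0.004,75]
    - [0.02,-0.016,0.734,0.002,-0.002,-0.004,75]
    - [0.02,-0.016,0.734,0.002,-0.002,-0.004,75]

```text
time: 17.8
ee_pos: [0.4818, 0.3696, 0.0137]
eef_rot: [0.701, 0.713, -0.004, 0.0]
ft_force: [0.6, -0.4, 0.4]
width: 0.0652
```

Emit:
play_rows:
  motion:
    - [0,0,0,0,0,0,60]
    - [0,0,0,0,0,0,45]
    - [0,0,0,0,0,0,30]
    - [0,0,0,0,0,0,30]
    - [0,0,0,0,0,0,30]
  squeeze: 20

```text
time: 18.42
ee_pos: [0.4832, 0.3724, 0.0166]
eef_rot: [0.7, 0.714, -0.001, -0.0]
ft_force: [-2.1, -0.9, 7.3]
width: 0.0378
```

Emit:
play_rows:
  motion:
    - [0,0,-0.1,0,0,0,30]
    - [0,0,-0.3,0,0,0,30]
    - [0,0,-0.5,0,0,0,30]
    - [0,0,-0.7,0,0,0,30]
    - [0,0,-0.9,0,0,0,30]

```text
time: 19.05
ee_pos: [0.4833, 0.3721, 0.1983]
eef_rot: [0.701, 0.714, -0.001, 0.0]
ft_force: [0.2, 0.2, 0.1]
width: 0.0375
```

```bash
python3 - <<'E'
from h import *
s=st();p=np.array(s['ee_pos'])
c=eyes.camera('side')
print([(d['xy'],round(d['p'],2),round(c['image'][d['region']].mean())) for d in eyes.regions_of(c,'loupe')],proj(c,[p-[0,0,.012],p+[0,0,.023]]))
C=np.array([.6107,.0637]);R=Rt(90,1.2)
pk=np.r_[C,0]+Ro.from_euler('z',1.2,degrees=True).apply([0,-.009,0]);print(pk)
plan([([.53,.24,.21],R,30,0),(pk+[0,0,.19],R,30,2)],step=.05)
E
```

```text
t 19.05 p [0.4833 0.3721 0.1983] rot [-0.002 -0.002 -1.   ] yawx [-0.019  1.    -0.002] F [0.2 0.2 0.1] T [-0.08  0.03 -0.  ] w 0.0375
[([215.7, 160.1], 0.77, 198), ([179.3, 97.1], 0.67, 31), ([174.3, 169.5], 0.66, 203)] [[179.7060064   99.2938365 ]
 [178.22962907  87.11239263]]
[0.61088848 0.05470197 0.        ]
[[-0.223, 0.07, -0.015, 0.001, -0.001, -0.001, 30], [-0.447, 0.141, -0.029, 0.001, -0.001, -0.001, 30], [-0.67, 0.211, -0.044, 0.002, -0.002, -0.002, 30], [-0.857, 0.289, -0.024, 0.002, -0.002, -0.002, 30], [-1.044, 0.366, -0.005, 0.002, -0.002, -0.002, 30]]
[[-0.187, 0.077, 0.02, 0.0, 0.0, 0.0, 30], [-0.374, 0.154, 0.04, 0.0, 0.0, 0.0, 30], [-0.561, 0.231, 0.06, 0.0, 0.0, 0.0, 30], [-0.561, 0.231, 0.06, 0.0, 0.0, 0.0, 30], [-0.561, 0.231, 0.06, 0.0, 0.0, 0.0, 30]]
```

Emit:
play_rows:
  motion:
    - [-0.223,0.07,-0.015,0.001,-0.001,-0.001,30]
    - [-0.447,0.141,-0.029,0.001,-0.001,-0.001,30]
    - [-0.67,0.211,-0.044,0.002,-0.002,-0.002,30]
    - [-0.857,0.289,-0.024,0.002,-0.002,-0.002,30]
    - [-0.857,0.289,-0.024,0.002,-0.002,-0.002,30]

```text
time: 19.77
ee_pos: [0.5453, 0.1979, 0.2012]
eef_rot: [0.701, 0.713, -0.004, 0.001]
ft_force: [-0.4, -0.2, -0.3]
width: 0.0373
```

```bash
python3 - <<'E'
from h import *
s=st();C=np.array([.6107,.0637]);R=Rt(90,1.2)
pk=np.r_[C,0]+Ro.from_euler('z',1.2,degrees=True).apply([0,-.009,0])
plan([(pk+[0,0,.15],R,30,1)],step=.05)
E
```

```text
t 19.77 p [0.5453 0.1979 0.2012] rot [-0.005 -0.006 -1.   ] yawx [-0.016  1.    -0.006] F [-0.4 -0.2 -0.3] T [-0.04  0.02 -0.01] w 0.0373
[[-0.18, 0.079, 0.065, -0.001, 0.001, -0.001, 30], [-0.36, 0.159, 0.13, -0.002, 0.002, -0.002, 30], [-0.54, 0.238, 0.194, -0.002, 0.003, -0.002, 30], [-0.719, 0.318, 0.259, -0.003, 0.004, -0.003, 30], [-0.719, 0.318, 0.259, -0.003, 0.004, -0.003, 30]]
```

Emit:
play_rows:
  motion:
    - [-0.18,0.079,0.065,-0.001,0.001,-0.001,30]
    - [-0.36,0.159,0.13,-0.002,0.002,-0.002,30]
    - [-0.54,0.238,0.194,-0.002,0.003,-0.002,30]
    - [-0.719,0.318,0.259,-0.003,0.004,-0.003,30]
    - [-0.719,0.318,0.259,-0.003,0.004,-0.003,30]

```text
time: 20.4
ee_pos: [0.6107, 0.0564, 0.1487]
eef_rot: [0.699, 0.715, -0.001, -0.0]
ft_force: [0.4, -0.5, 0.5]
width: 0.0376
```

Emit:
play_rows:
  motion:
    - [0,0,0,0,0,0,30]

```text
time: 20.52
ee_pos: [0.6106, 0.061, 0.1495]
eef_rot: [0.697, 0.717, 0.0, -0.001]
ft_force: [0.3, 0.6, -0.5]
width: 0.0374
```

```bash
python3 - <<'E'
from h import *
s=st();p=np.array(s['ee_pos']);print(s['joint_positions'].round(2));C=np.array([.6107,.0637]);R=Rt(90,1.2)
pk=np.r_[C,0]+Ro.from_euler('z',1.2,degrees=True).apply([0,-.009,0])
c=eyes.camera('side');ds=[d for d in eyes.regions_of(c,'loupe') if c['image'][d['region']].mean()<100]
for d in ds:
    print(d['xy'],d['region'].sum(),d['p']); yy,xx=np.nonzero(d['region']);print(xx.min(),xx.max(),yy.min(),yy.max())
print(proj(c,[p-[0,0,.0166],p,p+[0,0,.018]]).round(1))
plan([(pk+[0,0,.062],R,30,1)],step=.03)
E
```

```text
t 20.52 p [0.6106 0.061  0.1495] rot [-0.001  0.001 -1.   ] yawx [-0.028  1.     0.001] F [ 0.3  0.6 -0.5] T [-0.05  0.1   0.03] w 0.0374
[-0.79  0.45  0.8   1.62 -0.34  1.22  0.11]
[257.9, 166.4] 297 0.63
252 268 155 176
[[259.7 171.8]
 [259.6 165.7]
 [259.5 159. ]]
[[-0.012, 0.0, 0.146, -0.0, -0.0, 0.002, 30], [-0.023, 0.0, 0.292, -0.0, -0.001, 0.004, 30], [-0.035, 0.0, 0.439, -0.0, -0.001, 0.005, 30], [-0.035, 0.0, 0.439, -0.0, -0.001, 0.005, 30]]
```

Emit:
play_rows:
  motion:
    - [-0.01,0,0.146,0,0,0.002,30]
    - [-0.02,0,0.292,0,0,0.004,30]
    - [-0.032,0,0.439,0,0,0.005,30]
    - [-0.032,0,0.439,0,0,0.005,30]
    - [-0.032,0,0.439,0,0,0.005,30]

```text
time: 21.25
ee_pos: [0.6109, 0.0553, 0.0625]
eef_rot: [0.7, 0.715, 0.001, -0.001]
ft_force: [-1.9, 5.8, -1.3]
width: 0.0375
```

Emit:
play_rows:
  motion:
    - [0,0,0,0,0,0,30]

```text
time: 21.38
ee_pos: [0.6112, 0.0553, 0.0629]
eef_rot: [0.7, 0.714, 0.001, -0.001]
ft_force: [-1.4, 5.1, -3.1]
width: 0.0376
```

```bash
python3 - <<'E'
from h import *
s=st();p=np.array(s['ee_pos']);C=np.array([.6107,.0637]);R=Rt(90,1.2)
pk=np.r_[C,0]+Ro.from_euler('z',1.2,degrees=True).apply([0,-.009,0])
plan([(pk+[0,0,.044],R,30,1),(pk+[0,0,.039],R,30,2)],step=.01)
E
```

```text
t 21.38 p [0.6112 0.0553 0.0629] rot [-0.     0.003 -1.   ] yawx [-0.021  1.     0.003] F [-1.4  5.1 -3.1] T [ 1.24  0.35 -0.04] w 0.0376
[[-0.002, -0.001, 0.047, 0.0, -0.001, -0.0, 30], [-0.003, -0.001, 0.095, 0.0, -0.002, -0.0, 30], [-0.003, -0.001, 0.095, 0.0, -0.002, -0.0, 30], [-0.004, -0.001, 0.12, 0.0, -0.002, -0.0, 30], [-0.004, -0.001, 0.12, 0.0, -0.002, -0.0, 30]]
[[0.0, -0.0, -0.0, 0.0, 0.0, -0.0, 30]]
```

Emit:
play_rows:
  motion:
    - [0.01,0,0,0,0,0,30]
    - [0.01,0,0,0,0,0,30]

```text
time: 21.62
ee_pos: [0.6117, 0.0555, 0.0629]
eef_rot: [0.7, 0.714, 0.001, 0.0]
ft_force: [0.9, 1.6, 0.4]
width: 0.0372
```

Emit:
play_rows:
  motion:
    - [0.01,0,0,0,0,0,30]
    - [0.01,0,0,0,0,0,30]

```text
time: 21.88
ee_pos: [0.6109, 0.057, 0.0618]
eef_rot: [0.7, 0.714, 0.0, -0.0]
ft_force: [-0.1, -0.3, -1.1]
width: 0.0376
```

```bash
python3 - <<'E'
from h import *
st()
E
```

```text
t 21.88 p [0.6109 0.057  0.0618] rot [-0.     0.001 -1.   ] yawx [-0.019  1.     0.001] F [-0.1 -0.3 -1.1] T [-0.1   0.07 -0.02] w 0.0376
```

Emit:
play_rows:
  motion:
    - [0.007,0,0.04,0,0,0,30]
    - [0.007,0,0.08,0,0,0,30]
    - [0.007,0,0.1,0,0,0,30]
    - [0.007,0,0.1,0,0,0,30]

```text
time: 22.38
ee_pos: [0.6105, 0.0584, 0.0411]
eef_rot: [0.7, 0.714, -0.0, -0.001]
ft_force: [-0.3, 0.5, -0.5]
width: 0.0373
```

Emit:
play_rows:
  motion:
    - [0,0,0.012,0,0,0,30]
    - [0,0,0.012,0,0,0,30]

```text
time: 22.62
ee_pos: [0.6108, 0.0586, 0.0392]
eef_rot: [0.7, 0.714, 0.0, -0.001]
ft_force: [0.1, 0.3, 0.3]
width: 0.0379
```

Emit:
play_rows:
  motion:
    - [0,0,0.01,0,0,0,30]
    - [0,0,0.01,0,0,0,30]

```text
time: 22.88
ee_pos: [0.6111, 0.0587, 0.0386]
eef_rot: [0.7, 0.714, 0.001, -0.001]
ft_force: [-4.7, 0.2, 14.9]
width: 0.0371
```

Emit:
play_rows:
  motion:
    - [0,0,0.01,0,0,0,30]
    - [0,0,0.01,0,0,0,30]

```text
time: 23.12
ee_pos: [0.6111, 0.0587, 0.0371]
eef_rot: [0.7, 0.714, 0.001, -0.001]
ft_force: [-8.0, 0.8, 18.8]
width: 0.0377
```

Emit:
play_rows:
  motion:
    - [0,0,-0.01,0,0,0,30]
    - [0,0,-0.015,0,0,0,50]
    - [0,0,-0.015,0,0,0,60]
    - [0,0,-0.015,0,0,0,60]
    - [0,0,-0.015,0,0,0,60]

```text
time: 23.75
ee_pos: [0.6107, 0.0586, 0.0381]
eef_rot: [0.7, 0.714, -0.0, -0.001]
ft_force: [-0.2, 1.2, 0.6]
width: 0.0518
```

Emit:
play_rows:
  motion:
    - [0,0,-0.1,0,0,0,60]
    - [0,0,-0.3,0,0,0,60]
    - [0,0,-0.5,0,0,0,60]
    - [-0.2,0,-0.8,0,0,0,60]
    - [-0.5,0,-0.9,0,0,0,60]

```text
time: 24.38
ee_pos: [0.6139, -0.0329, 0.2191]
eef_rot: [0.699, 0.715, 0.002, 0.001]
ft_force: [1.1, -1.3, -0.8]
width: 0.052
```

Emit:
play_rows:
  motion:
    - [-0.2,0,0,0,0,0,90]
    - [-0.2,0,0,0,0,0.1,90]
    - [-0.2,0,0,0,0,0.2,90]

```text
time: 24.75
ee_pos: [0.6134, -0.0747, 0.2163]
eef_rot: [0.805, 0.593, 0.001, -0.0]
ft_force: [0.5, 0.2, -0.3]
width: 0.0733
```

```bash
python3 - <<'E'
from loup import *
s=st();print(s['joint_positions'].round(2))
c=eyes.camera('top');c1=eyes.camera('side')
for l,cc in(('loupe',c),('loupe',c1)):
    for d in eyes.regions_of(cc,l)[:4]:print(d['xy'],round(d['p'],2),round(cc['image'][d['region']].mean()),d['region'].sum(),onz(cc,d['xy'],.045).round(4))
print('model pocket',proj(c,[[.611,.0587,.022],[.611,.0587,.057]]),proj(c1,[[.611,.0587,.057]]))
for cc in(c,c1):
    d=eyes.regions_of(cc,'case')
    if d:
        m=d[0]['region']
        for e2 in eyes.regions_of(cc,'loupe'):
            pass
        m=cv2.fillConvexPoly(np.zeros((384,512),np.uint8),cv2.convexHull(np.argwhere(m)[:,::-1].astype(np.int32)),1)>0
        print('case',d[0]['p'],fitpts([cc],[m],[.611,.064,1.4],lambda x,y,w:box(x,y,w,.153,.081,.077),[.006,.006,3]))
for l,x0,z in(('lid',[.625,-.087,1.4],.017),):
  for cc in(c,c1):
    d=eyes.regions_of(cc,l)
    if d:print(l,d[0]['p'],d[0]['region'].sum(),fitrect([cc],[d[0]['region']],x0,.14,.068,z))
im=np.hstack([cv2.resize(cc['image'][a:a+110,b:b+110],None,fx=3.6,fy=3.6,interpolation=2) for cc,a,b in((c,115,200),(c1,150,205))]);save(im,'m.png')
E
```

```text
t 24.75 p [ 0.6134 -0.0747  0.2163] rot [ 0.001  0.001 -1.   ] yawx [0.297 0.955 0.001] F [ 0.5  0.2 -0.3] T [-0.04  0.03 -0.06] w 0.0733
[-0.64  0.43  0.93  1.53 -0.35  1.35  0.01]
[161.3, 187.7] 0.72 185 165 [0.561  0.3162 0.045 ]
[170.2, 230.7] 0.69 193 159 [0.4459 0.2893 0.045 ]
[257.5, 169.2] 0.65 66 152 [0.6129 0.057  0.045 ]
[173.6, 170.8] 0.58 195 231 [0.4332 0.2549 0.045 ]
[214.9, 159.8] 0.55 196 201 [0.5467 0.2722 0.045 ]
model pocket [[256.74860708 170.95778046]
 [256.91331616 169.33174598]] [[260.70007806 198.95491954]]
case 0.76 (array([0.6105, 0.0636, 0.4902]), np.float64(0.021))
case 0.95 (array([0.6094, 0.0654, 1.7224]), np.float64(0.023))
lid 0.66 307 (array([ 0.63581481, -0.07792593,  3.99259259]), np.float64(0.7485667485667485))
lid 0.59 1571 (array([ 0.62478932, -0.08586623,  1.44083433]), np.float64(0.08300348321722606))
```

```bash
cat >> h.py <<'E'
def Rd(yaw): # down, tool x=+x, tool y=-y
    return Ro.from_euler('z',yaw,degrees=True)*Ro.from_matrix(np.array([[1.,0,0],[0,-1,0],[0,0,-1]]))
E
python3 - <<'E'
from h import *
plan([([.6248,-.0862,.15],Rd(1.3),100,0),([.6248,-.0862,.06],Rd(1.3),100,2)],step=.05,ang=8)
E
```

```text
[[-0.005, 0.008, 0.036, -0.0, -0.0, 0.089, 100], [-0.01, 0.016, 0.072, -0.0, -0.0, 0.177, 100], [-0.015, 0.024, 0.108, -0.0, -0.0, 0.266, 100], [-0.02, 0.032, 0.144, -0.0, -0.0, 0.355, 100], [-0.025, 0.041, 0.18, -0.0, -0.0, 0.444, 100]]
[[0.001, 0.009, 0.036, -0.0, 0.0, 0.088, 100], [0.003, 0.018, 0.072, -0.001, 0.0, 0.177, 100], [0.004, 0.028, 0.108, -0.001, 0.0, 0.266, 100], [0.006, 0.037, 0.144, -0.001, 0.0, 0.354, 100], [0.006, 0.037, 0.369, -0.001, 0.0, 0.354, 100]]
[[-0.0, 0.0, 0.225, 0.0, 0.0, 0.0, 100], [-0.0, 0.0, 0.225, 0.0, 0.0, 0.0, 100], [-0.0, 0.0, 0.225, 0.0, 0.0, 0.0, 100]]
```

Emit:
play_rows:
  motion:
    - [-0.005,0.008,0.036,0,0,0.089,100]
    - [-0.01,0.016,0.072,0,0,0.177,100]
    - [-0.015,0.024,0.108,0,0,0.266,100]
    - [-0.02,0.032,0.144,0,0,0.355,100]
    - [-0.025,0.041,0.18,0,0,0.444,100]

```text
time: 25.88
ee_pos: [0.6198, -0.0807, 0.1785]
eef_rot: [0.959, 0.283, -0.0, -0.001]
ft_force: [-0.8, 0.3, -0.5]
width: 0.0871
```

Emit:
play_rows:
  motion:
    - [0.001,0.009,0.036,0,0,0.088,100]
    - [0.003,0.018,0.072,0,0,0.177,100]
    - [0.004,0.028,0.108,0,0,0.266,100]
    - [0.006,0.037,0.144,0,0,0.354,100]
    - [0.006,0.037,0.36,0,0,0.354,100]

```text
time: 26.5
ee_pos: [0.6265, -0.0867, 0.108]
eef_rot: [1.0, 0.011, 0.002, 0.0]
ft_force: [0.4, -0.7, -0.8]
width: 0.0869
```

Emit:
play_rows:
  motion:
    - [0,0,0.1,0,0,0,100]
    - [0,0,0.1,0,0,0,100]
    - [0,0,0.1,0,0,0,100]

```text
time: 26.88
ee_pos: [0.6255, -0.0865, 0.0881]
eef_rot: [1.0, 0.011, 0.0, -0.0]
ft_force: [-0.4, -0.2, -0.5]
width: 0.0872
```

```bash
python3 - <<'E'
from fit import *
s=st();print(s['joint_positions'].round(2))
for n in('side','top'):
    c,d=region(n,'lid')
    if d:
        m=d['region'];print(n,d['p'],m.sum(),fitrect([c],[m],[.6248,-.086,1.4],.14,.068,.017))
plan([([.6248,-.0862,.035],Rd(1.3),100,0),([.6248,-.0862,.0135],Rd(1.3),100,2)],step=.03)
E
```

```text
t 26.88 p [ 0.6255 -0.0865  0.0881] rot [ 0.001  0.001 -1.   ] yawx [1.    0.022 0.001] F [-0.4 -0.2 -0.5] T [-0.05  0.15 -0.01] w 0.0872
[-0.69  0.7   1.08  1.64 -0.66  1.21 -1.01]
side 0.71 1475 (array([ 0.62432522, -0.09054753,  0.40998126]), np.float64(0.12031968031968032))
[[0.0, 0.0, 0.129, -0.0, 0.0, -0.0, 100], [0.0, 0.0, 0.259, -0.001, 0.0, -0.0, 100], [0.0, 0.0, 0.366, -0.001, 0.0, -0.0, 100], [0.0, 0.0, 0.366, -0.001, 0.0, -0.0, 100], [0.0, 0.0, 0.366, -0.001, 0.0, -0.0, 100]]
```

Emit:
play_rows:
  motion:
    - [0,0,0.129,0,0,0,100]
    - [0,0,0.259,0,0,0,100]
    - [0,0,0.366,0,0,0,100]
    - [0,0,0.366,0,0,0,100]
    - [0,0,0.366,0,0,0,100]

```text
time: 28.1
ee_pos: [0.6252, -0.0865, 0.0143]
eef_rot: [1.0, 0.011, 0.0, -0.0]
ft_force: [-0.7, -0.7, 0.4]
width: 0.0872
```

Emit:
play_rows:
  motion:
    - [0,0,0,0,0,0,90]
    - [0,0,0,0,0,0,80]
    - [0,0,0,0,0,0,70]
    - [0,0,0,0,0,0,70]
    - [0,0,0,0,0,0,70]
  squeeze: 40

```text
time: 28.72
ee_pos: [0.625, -0.0859, 0.0138]
eef_rot: [1.0, 0.011, -0.0, -0.001]
ft_force: [-1.1, 1.9, 5.2]
width: 0.0671
```

```bash
python3 - <<'E'
from h import *
st()
E
```

```text
t 28.73 p [ 0.625  -0.0859  0.0138] rot [-0.     0.001 -1.   ] yawx [ 1.     0.022 -0.   ] F [-1.1  1.9  5.2] T [0.44 0.36 0.04] w 0.0671
```

Emit:
play_rows:
  motion:
    - [0,0,-0.05,0,0,0,65]
    - [0,0,-0.15,0,0,0,65]
    - [0,0,-0.35,0,0,0,65]
    - [0,0,-0.55,0,0,0,65]
    - [0,0,-0.75,0,0,0,65]

```text
time: 29.35
ee_pos: [0.6246, -0.0867, 0.166]
eef_rot: [1.0, 0.011, -0.0, -0.0]
ft_force: [0.3, 1.0, -2.1]
width: 0.0664
```

Emit:
play_rows:
  motion:
    - [0,0,0,0,0,0,65]
    - [0,0,0,0,0,0,65]

```text
time: 29.6
ee_pos: [0.6245, -0.0861, 0.1634]
eef_rot: [1.0, 0.011, -0.0, -0.001]
ft_force: [0.0, -0.1, -2.0]
width: 0.0666
```

```bash
python3 - <<'E'
from fit import *
s=st();z=s['ee_pos'][2]+.003
for n in('side','top'):
    c,d=region(n,'lid')
    if d:
        m=d['region'];print(n,d['p'],m.sum(),d['xy'],fitrect([c],[m],[.6248,-.086,1.4],.14,.068,z))
        yy,xx=np.nonzero(m);cn=proj(c,rect(s['ee_pos'][0],s['ee_pos'][1],1.3,.14,.068,z));print(cn.round(1),xx.min(),xx.max(),yy.min(),yy.max())
plan([([.6100,.0653,.17],Rd(1.2),65,2)],step=.04)
E
```

```text
t 29.6 p [ 0.6245 -0.0861  0.1634] rot [-0.001  0.001 -1.   ] yawx [ 1.     0.022 -0.001] F [ 0.  -0.1 -2. ] T [-0.01  0.19  0.03] w 0.0666
side 0.85 1030 [276.7, 204.4] (array([ 0.62232351, -0.09369417, -3.90611923]), np.float64(0.4036491553596969))
[[258.8 215.2]
 [326.8 200.3]
 [313.4 181. ]
 [248.4 194.4]] 250 325 189 215
top 0.15 1635 [255.6, 167.6] (array([ 0.6248, -0.086 ,  1.4   ]), np.float64(1.0))
[[332.9 187.1]
 [330.8 129.5]
 [302.8 129.9]
 [304.5 187.6]] 240 271 140 199
[[-0.014, -0.19, -0.008, -0.0, 0.0, 0.0, 65], [-0.029, -0.38, -0.016, -0.0, 0.0, 0.0, 65], [-0.043, -0.57, -0.025, -0.0, 0.0, 0.001, 65], [-0.057, -0.76, -0.033, -0.0, 0.001, 0.001, 65], [-0.057, -0.76, -0.033, -0.0, 0.001, 0.001, 65]]
[[-0.0, 0.0, 0.0, -0.0, -0.0, -0.0, 65]]
```

Emit:
play_rows:
  motion:
    - [-0.014,-0.19,-0.008,0,0,0,65]
    - [-0.029,-0.38,-0.016,0,0,0,65]
    - [-0.043,-0.57,-0.025,0,0,0.001,65]
    - [-0.057,-0.76,-0.033,0,0.001,0.001,65]
    - [-0.057,-0.76,-0.033,0,0.001,0.001,65]

```text
time: 30.72
ee_pos: [0.61, 0.0698, 0.1699]
eef_rot: [1.0, 0.013, 0.0, -0.001]
ft_force: [0.7, -0.1, -1.6]
width: 0.0667
```

Emit:
play_rows:
  motion:
    - [0,0,0,0,0,0,65]
    - [0,0,0,0,0,0,65]

```text
time: 30.98
ee_pos: [0.6101, 0.0639, 0.1704]
eef_rot: [1.0, 0.009, 0.001, -0.0]
ft_force: [0.2, -0.2, -0.7]
width: 0.0669
```

```bash
python3 - <<'E'
from loup import *
s=st();p=np.array(s['ee_pos'])
c,d=region('side','case')
m=d['region'];yy,xx=np.nonzero(m);print('case ext',xx.min(),xx.max(),yy.min(),yy.max(),'model',proj(c,box(.610,.0653,1.2,.153,.081,.077)).round(1).tolist())
d=eyes.regions_of(c,'lid')
if d:
    m=d[0]['region'];yy,xx=np.nonzero(m);print('lid ext',xx.min(),xx.max(),yy.min(),yy.max(),'model',proj(c,rect(p[0],p[1],1.2,.14,.068,p[2]+.003)).round(1).tolist())
    print(fitrect([c],[cv2.fillConvexPoly(np.zeros((384,512),np.uint8),cv2.convexHull(np.argwhere(m)[:,::-1].astype(np.int32)),1)>0],[p[0],p[1],1.4],.14,.068,p[2]+.003))
ct=eyes.camera('top');
save(np.hstack([cv2.resize(ct['image'][110:220,200:310],None,fx=3.6,fy=3.6,interpolation=2),cv2.resize(c['image'][130:240,205:315],None,fx=3.6,fy=3.6,interpolation=2)]),'n.png')
plan([([.6100,.0653,.095],Rd(1.2),65,2)],step=.03)
E
```

```text
t 30.98 p [0.6101 0.0639 0.1704] rot [ 0.001  0.001 -1.   ] yawx [1.    0.019 0.001] F [ 0.2 -0.2 -0.7] T [-0.09  0.17 -0.01] w 0.0669
case ext 224 296 176 232 model [[233.8, 233.4], [295.4, 219.7], [283.9, 199.8], [225.1, 212.3], [232.1, 207.7], [296.4, 194.2], [284.4, 174.9], [223.1, 187.1]]
lid ext 226 294 148 171 model [[232.1, 170.3], [294.2, 158.4], [283.5, 143.0], [224.2, 153.8]]
(array([ 0.61080881,  0.05388773, -6.01175018]), np.float64(0.14083124785318224))
[[-0.0, -0.001, 0.125, -0.0, -0.0, -0.0, 65], [-0.001, -0.002, 0.251, -0.0, -0.0, -0.001, 65], [-0.001, -0.003, 0.376, -0.001, -0.001, -0.001, 65], [-0.001, -0.003, 0.376, -0.001, -0.001, -0.001, 65], [-0.001, -0.003, 0.376, -0.001, -0.001, -0.001, 65]]
```

Emit:
play_rows:
  motion:
    - [0,-0.001,0.125,0,0,0,65]
    - [-0.001,-0.002,0.251,0,0,-0.001,65]
    - [-0.001,-0.003,0.376,0,0,-0.001,65]
    - [-0.001,-0.003,0.376,0,0,-0.001,65]
    - [-0.001,-0.003,0.376,0,0,-0.001,65]

```text
time: 31.8
ee_pos: [0.6105, 0.0657, 0.0961]
eef_rot: [1.0, 0.011, 0.001, -0.0]
ft_force: [-0.3, 0.5, -2.7]
width: 0.0671
```

Emit:
play_rows:
  motion:
    - [0,0,0.02,0,0,0,65]
    - [0,0,0.04,0,0,0,65]
    - [0,0,0.04,0,0,0,65]

```text
time: 32.17
ee_pos: [0.6098, 0.0662, 0.0868]
eef_rot: [1.0, 0.011, 0.0, -0.0]
ft_force: [0.4, -1.1, -1.7]
width: 0.0668
```

```bash
python3 - <<'E'
from h import *
st()
E
```

```text
t 32.17 p [0.6098 0.0662 0.0868] rot [ 0.001  0.001 -1.   ] yawx [1.    0.022 0.001] F [ 0.4 -1.1 -1.7] T [-0.04  0.17 -0.01] w 0.0668
```

Plug is within the rim, no contact. Continue in small steps.

Emit:
play_rows:
  motion:
    - [0,0.002,0.015,0,0,0,65]
    - [0,0.003,0.015,0,0,0,65]

```text
time: 32.42
ee_pos: [0.6098, 0.0655, 0.0838]
eef_rot: [1.0, 0.011, 0.0, -0.0]
ft_force: [-0.2, 0.1, -2.2]
width: 0.0669
```

Emit:
play_rows:
  motion:
    - [0,0,0.012,0,0,0,65]
    - [0,0,0.012,0,0,0,65]

```text
time: 32.67
ee_pos: [0.6098, 0.0656, 0.0814]
eef_rot: [1.0, 0.011, 0.0, -0.0]
ft_force: [-0.5, -0.2, -2.2]
width: 0.0664
```

Emit:
play_rows:
  motion:
    - [0,0,0.01,0,0,0,65]
    - [0,0,0.01,0,0,0,65]

```text
time: 32.92
ee_pos: [0.6099, 0.0655, 0.0794]
eef_rot: [1.0, 0.011, 0.0, -0.0]
ft_force: [-0.3, -0.1, -2.0]
width: 0.0663
```

Emit:
play_rows:
  motion:
    - [0,0,0.006,0,0,0,65]
    - [0,0,0.006,0,0,0,65]

```text
time: 33.17
ee_pos: [0.6099, 0.0655, 0.0783]
eef_rot: [1.0, 0.011, 0.0, -0.0]
ft_force: [-0.6, 0.2, -1.4]
width: 0.067
```

Emit:
play_rows:
  motion:
    - [0,0,0.005,0,0,0,65]
    - [0,0,0.005,0,0,0,65]

```text
time: 33.42
ee_pos: [0.6101, 0.0655, 0.0776]
eef_rot: [1.0, 0.011, 0.001, -0.0]
ft_force: [-1.2, -0.6, 0.3]
width: 0.067
```

Emit:
play_rows:
  motion:
    - [0,0,-0.002,0,0,0,80]
    - [0,0,-0.002,0,0,0,85]
    - [0,0,-0.002,0,0,0,90]
    - [0,0,-0.002,0,0,0,90]

```text
time: 33.92
ee_pos: [0.61, 0.0655, 0.0779]
eef_rot: [1.0, 0.011, 0.0, -0.0]
ft_force: [0.2, -0.1, 0.3]
width: 0.0776
```

Emit:
play_rows:
  motion:
    - [0,0,-0.2,0,0,0,90]
    - [0,0,-0.5,0,0,0,90]
    - [0,0.2,-0.7,0,0,0,30]
    - [0,0.5,-0.7,0,0,0,30]
    - [0,0.8,-0.7,0,0,0,10]

```text
time: 34.55
ee_pos: [0.6136, -0.0958, 0.2183]
eef_rot: [1.0, 0.012, 0.001, -0.001]
ft_force: [0.6, -0.3, 0.9]
width: 0.0559
```

Emit:
play_rows:
  motion:
    - [0,0.2,0,0,0,0,0]
    - [0,0.3,0,0,0,0,0]
    - [0,0.3,0,0,0,0,0]
    - [0,0.3,0,0,0,0,0]

```text
time: 35.05
ee_pos: [0.615, -0.1532, 0.2175]
eef_rot: [1.0, 0.012, 0.0, -0.001]
ft_force: [0.2, -0.1, 0.5]
width: 0.0163
```

```bash
python3 - <<'E'
from fit import *
s=st()
ims=[]
for n in('side','top'):
    c,d=region(n,'lid')
    if d:
        m=d['region'];print(n,d['p'],m.sum(),d['xy'],fitrect([c],[m],[.611,.064,1.4],.14,.068,.077))
    a,b=(150,205) if n=='side' else (115,200)
    ims.append(cv2.resize(c['image'][a:a+105,b:b+105],None,fx=3.8,fy=3.8,interpolation=2))
save(np.hstack(ims),'o.png')
E
```

```text
t 35.05 p [ 0.615  -0.1532  0.2175] rot [ 0.001  0.001 -1.   ] yawx [1.    0.023 0.001] F [ 0.2 -0.1  0.5] T [-0.05  0.14 -0.01] w 0.0163
side 0.71 1083 [254.9, 192.7] (array([0.60838539, 0.0648141 , 1.95506497]), np.float64(0.11272964452657896))
top 0.91 1376 [255.3, 172.3] (array([0.61211695, 0.06499849, 0.92086667]), np.float64(0.025934026692853607))
```

View pics/o.png

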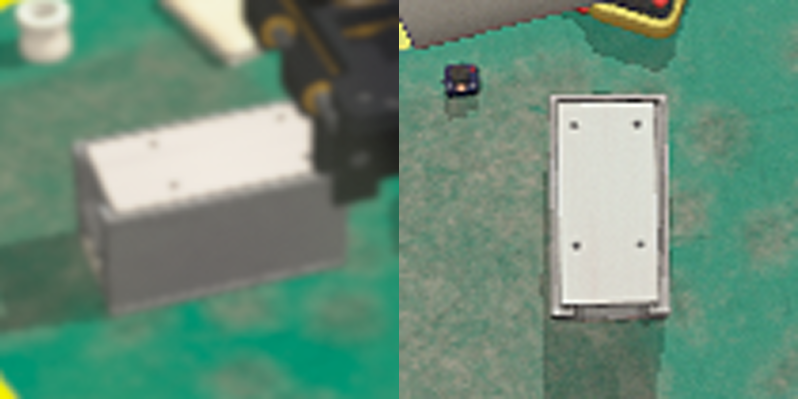

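```bash
python3 - <<'E'
from h import *
plan([([.560,.05,.13],Rd(1.2),0,1),([.560,.078,.09],Rd(1.2),0,1)],step=.06)
E
```

```text
[[-0.063, -0.255, 0.11, -0.0, -0.0, 0.0, 0], [-0.125, -0.511, 0.219, -0.0, -0.0, 0.001, 0], [-0.188, -0.766, 0.329, -0.001, -0.0, 0.001, 0], [-0.251, -1.022, 0.439, -0.001, -0.0, 0.002, 0], [-0.251, -1.022, 0.439, -0.001, -0.0, 0.002, 0]]
[[0.003, -0.14, 0.2, 0.0, -0.0, -0.0, 0], [0.003, -0.14, 0.2, 0.0, -0.0, -0.0, 0]]
```

Emit:
play_rows:
  motion:
    - [-0.063,-0.255,0.11,0,0,0,0]
    - [-0.125,-0.511,0.219,0,0,0.001,0]
    - [-0.188,-0.766,0.329,0,0,0.001,0]
    - [-0.251,-0.98,0.439,0,0,0.002,0]
    - [-0.251,-0.98,0.439,0,0,0.002,0]

```text
time: 35.88
ee_pos: [0.5586, 0.0455, 0.1282]
eef_rot: [1.0, 0.013, -0.001, -0.001]
ft_force: [0.2, -0.8, 1.0]
width: 0.0005
```

Emit:
play_rows:
  motion:
    - [0,-0.15,0.1,0,0,0,0]
    - [0,-0.15,0.2,0,0,0,0]
    - [0,-0.15,0.2,0,0,0,0]

```text
time: 36.25
ee_pos: [0.5589, 0.0697, 0.0886]
eef_rot: [1.0, 0.009, -0.001, 0.0]
ft_force: [0.7, -0.9, 0.1]
width: 0.0004
```

Emit:
play_rows:
  motion:
    - [0,0,0.03,0,0,0,0]
    - [0,0,0.05,0,0,0,0]
    - [0,0,0.05,0,0,0,0]

```text
time: 36.62
ee_pos: [0.5597, 0.0701, 0.08]
eef_rot: [1.0, 0.009, 0.0, -0.0]
ft_force: [0.2, 0.7, -1.0]
width: 0.0005
```

Emit:
play_rows:
  motion:
    - [0,0,0.008,0,0,0,0]
    - [0,0,0.012,0,0,0,0]
    - [0,0,0.012,0,0,0,0]

```text
time: 37.0
ee_pos: [0.5598, 0.0704, 0.0776]
eef_rot: [1.0, 0.01, 0.0, -0.0]
ft_force: [-0.5, 0.5, 0.7]
width: 0.0007
```

Emit:
play_rows:
  motion:
    - [0,0,0.007,0,0,0,0]
    - [0,0,0.007,0,0,0,0]

```text
time: 37.25
ee_pos: [0.5599, 0.0704, 0.0774]
eef_rot: [1.0, 0.009, 0.0, -0.001]
ft_force: [-7.3, -0.0, 17.1]
width: 0.0004
```

Emit:
play_rows:
  motion:
    - [0,0,-0.04,0,0,0,0]
    - [0.2,0.03,-0.07,0,0,0,0]
    - [0.5,0.06,-0.07,0,0,0,0]
    - [0.5,0.06,-0.07,0,0,0,0]
    - [0.5,0.06,-0.07,0,0,0,0]

```text
time: 37.88
ee_pos: [0.6595, 0.0597, 0.09]
eef_rot: [1.0, 0.009, 0.0, -0.0]
ft_force: [-0.1, 1.8, -0.6]
width: 0.0002
```

Emit:
play_rows:
  motion:
    - [0,0,0.03,0,0,0,0]
    - [0,0,0.06,0,0,0,0]
    - [0,0,0.06,0,0,0,0]

```text
time: 38.25
ee_pos: [0.6594, 0.0609, 0.078]
eef_rot: [1.0, 0.01, 0.0, -0.001]
ft_force: [-1.2, 0.1, 0.6]
width: 0.0005
```

Emit:
play_rows:
  motion:
    - [0,0,0.007,0,0,0,0]
    - [0,0,0.014,0,0,0,0]
    - [0,0,0.014,0,0,0,0]

```text
time: 38.62
ee_pos: [0.6597, 0.0608, 0.0775]
eef_rot: [1.0, 0.01, 0.0, -0.001]
ft_force: [-9.8, 2.4, 20.0]
width: 0.0001
```

Emit:
play_rows:
  motion:
    - [0,0,-0.1,0,0,0,0]
    - [0,0,-0.4,0,0,0,0]
    - [0,0,-0.7,0,0,0,0]
    - [0,0.3,-0.7,0,0,0,0]
    - [-0.4,0.6,-0.7,0,0,0,0]

```text
time: 39.25
ee_pos: [0.6124, -0.0428, 0.2166]
eef_rot: [1.0, 0.008, 0.002, 0.001]
ft_force: [-0.2, -0.8, 2.0]
width: 0.0004
```

Emit:
play_rows:
  motion:
    - [-0.3,0,0,0,0,0,0]
    - [-0.3,0,0,0,0,0,0]
    - [-0.3,0,0,0,0,0,0]

```text
time: 39.62
ee_pos: [0.5523, -0.0385, 0.2161]
eef_rot: [1.0, 0.01, 0.001, -0.001]
ft_force: [0.4, 0.8, 0.2]
width: 0.0003
```

```bash
python3 - <<'E'
from fit import *
st()
for n in('side','top'):
    c,d=region(n,'lid');print(n,d['p'],d['region'].sum(),fitrect([c],[d['region']],[.611,.064,1.4],.14,.068,.077))
    for l in('coil_left','coil_right','gauge','loupe'):
        print(l,[(np.round(x['xy'],1),round(x['p'],2)) for x in eyes.landmark_of(c,l)[:3]])
job.close_job()
E
```

```text
t 39.62 p [ 0.5523 -0.0385  0.2161] rot [ 0.002  0.002 -1.   ] yawx [1.    0.02  0.003] F [0.4 0.8 0.2] T [-0.08  0.1  -0.  ] w 0.0003
side 0.98 1087 (array([0.60885198, 0.06401065, 2.44380506]), np.float64(0.05054797584433013))
coil_left [(array([259.3, 212.3]), 0.68), (array([285.6, 182.5]), 0.6)]
coil_right [(array([350.7, 268.2]), 0.49), (array([258.7, 195.1]), 0.28)]
gauge [(array([289.6, 296.8]), 0.79)]
loupe [(array([215.1, 166.4]), 0.7), (array([175.9, 176.1]), 0.64)]
top 0.77 1144 (array([0.61236152, 0.06525566, 0.51304897]), np.float64(0.17641756062381686))
coil_left []
coil_right [(array([332.5, 129.6]), 0.41)]
gauge []
loupe [(array([172.3, 230.6]), 0.48), (array([165.5, 191.6]), 0.47)]
the job is handed in; nothing more can be done
```

The job is done and handed in at about 40 s of the 72 s allowed. I tipped the lid up at the notch with one finger, pinched it and laid it flat on the bench. Then I stood the black loupe in its pocket, gripped the lid by its sides, lowered it into the rim and released it.

**Lid:** Touching it near the front and near the rear found its top at z = 77.4 mm and 77.5 mm, against a rim height of 77 mm, so it is flush at both places. The last picture showed the lid inside the rim. The two cameras disagree on the lid's x by about 3.5 mm, as they did by about 2.5 mm before the job.

**Loupe:** It reached the pocket floor at the expected height, and the top camera found it in the pocket at that position. I did not view a picture of it standing there. On the way in it touched the -y wall with about 5 N, so I shifted it about 3 mm towards +y before setting it down.

**Things to leave alone:** In the last check the side camera found the two coil units within about 2 px of their starting places. The gauge read 3.6 px off, which I put down to noise since nothing came near it. The top camera did not report the left coil or the gauge. Only the two white look-alikes remain on the bench.

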